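# Mount a sawn ore block and lock its swing fastener

### The arm

A 6-joint arm with a two-finger parallel gripper is mounted at the origin on the work surface. World frame = base frame: x ahead of the robot, y to its left, z up, the work surface at z = 0. Lengths are in m, angles in rad, forces in N, time in s.
With the tool pointing down it reaches from about 0.3 to 0.95 m from the base axis. Payload 3.1 kg.
Tool frame: the origin (TCP) lies between the finger pads; the fingertips stand 22 mm ahead of it and the grasp point (between the pads) lies 3 mm ahead of it; x points along the fingers, y is the direction in which the jaws open and shut, and the axes are right-handed (so a half turn about x gives the same grasp; the last joint's range is limited). The gripper opens to 85 mm and grips with 20 to 120 N. Pads are 22 mm wide; open, the fingers measure 114 mm over their backs; the gripper's body (76 mm by 85 mm) begins 54 mm behind the grasp point. The pads swing forward as they close: fully open they stand 13 mm farther back than shut.
Start: joints at [1.186, 0.308, 1.634, -0, 1.2, -0.07], TCP at [0.194, 0.594, 0.253] pointing down, gripper open.
Joint ranges: [-3.06, 3.06], [-0.79, 1.96], [0.05, 2.63], [-1.19, 4.34], [0.05, 2.64], [-2.94, 2.94]. Speed limits (rad/s): [2.79, 2.79, 3.14, 3.14, 3.14, 3.14].

### API

Orientations are given as a rotation vector (axis times angle).
In Python, from station import * gives the robot as it stands.
- The arm moves only by the shell command python3 -m inch 'ROWS' [FORCE]. ROWS is JSON, a list of rows, each a list of 7 numbers: the opening in per cent of the stroke, from 0 (shut) to 100 (fully open), then the shift along the tool's x, y, z in mm, then the turn, a rotation vector about the tool's x, y, z in degrees. In form: [[grip, x, y, z, wx, wy, wz], ...]. A call has 1 to 5 rows; each row is the pose to reach, as a shift and turn from the pose measured when the call began, along the tool's axes at that moment; what a row does not reach only later rows make up. A row lasts 1/10 s, in which the tool goes at most 50 mm and 8.59 degrees, less where a joint would pass 70% of its speed; a pose out of reach is approached as far as the arm can. A call with a gripper value outside its range is refused whole. The fingers move at their own pace and stop on an object; FORCE is the grip in N (left out, the last holds). Time passes only in rows, so rows that repeat a pose let the fingers close. It gives the time, the measured TCP pose, the force and the opening at its end, in the units of the state.
- sense(): the state, without advancing time (a new reading comes with each control period).
- snapshot(name): name is "scene" or "side" or "wrist"; returns a dict with "image" (420x560x3 uint8, red, green, blue), "fov_y" (degrees; the focal length in pixels is half the picture's height over the tangent of half this angle, whatever the lens; pixels are square), "cx", "cy" (the principal point, pixels), "position" and "rotation" of the camera in the world; the wrist camera has in their place "T_tool_cam" (4x4, takes a point from camera to tool coordinates, whose origin is the TCP and whose axes are the tool frame's). Camera axes: x right, y down, z forward; pixel columns grow to the right and rows downward; lengths in m; the calibration is good to about 2 mm. A picture is of the moment at which its call begins: read the wrist's pose just before it. There is no depth.
- job_done(): hands the job in, once; it reports no verdict.
The state is a dict: "clock": time; "q": joint angles; "qd": joint speeds; "joint_efforts": joint torques, N m; "eef_pos": TCP position; "tool_rot": TCP orientation; "contact_force": force on the tool from outside, world axes, zero at the start; "ft_torque": the same for the moment, N m; "width": finger opening in m.
Only numpy, scipy, OpenCV 4.12 (cv2) and the standard library are available. Lean on these libraries where they do the work, as an engineer would, in place of code of your own. Each camera call takes 0.05 s, during which the arm holds its last target.

### The job

Take the sawn rectangular ore block out of its narrow lane in the specimen basket and set it down in the middle of the cork pad; then take it again the other way, by its long sides, and lower it flat and square into the display mount, between the two upright cheeks. Let go of it, and only then turn the mount's fastener lever over the hump of its cam until it drops into the low notch, with its rubber foot over the block. Set the block down each time rather than let it fall, and leave the other stones in the basket and everything else on the table where they are.

Things in the scene. Friction and masses are not known exactly. Their poses are not given: they have to be found in the camera images.
- block: The sawn ore block, a plain grey stone box with sharp right-angled edges, 62 long (its x) x 44 wide (its y) x 40 high (z) mm, about 0.28 kg. Origin at the centre of its underside. It lies in one of the basket's three lanes (any of them), its x along the lane.
- basket: Fixed pale plastic basket, outside 142 (x) x 166 (y) x 54 (z) mm, origin at the centre of its underside. Two dividers as high as the rim part it into three lanes centred at y = -54, 0, +54 mm; each is 134 mm long (x) and 50 mm wide (y), floor 4 mm and rim 54 mm above the table, so the block can be gripped there only by its ends, across its 62 mm length.
- stone_a: Rough irregular stone in another lane of the basket, about 70 x 42 x 36 mm; stays there. Origin at the centre of its underside.
- stone_b: Rough irregular stone in another lane of the basket, about 56 x 40 x 42 mm; stays there. Origin at the centre of its underside.
- pad: Fixed thin square cork pad, 120 x 120 x 3 mm, flat on the table; origin at the centre of its underside.
- mount: Fixed display mount: dark wooden base 92 (x) x 170 (y, -65 to +105) x 12 mm; origin at table level under the middle of the block's place. Two upright aluminium cheeks, 40 mm wide (x), inner faces at y = +-34, 6 mm thick, tops 64 mm above the table. Two low curbs along y, inner faces at x = +-24.5, outer +-29.5, tops 20 mm above the table; beyond them free for fingers.
- seat (a point): Centre of the block's place, on the base's top, 12 mm above the table, where the centre of the block's underside belongs; axes as the mount's. The block stands with its length along the mount's y (either way round): 3 mm free at each end, 2.5 mm on each side.
- pivot (a point): On the vertical axis of the fastener lever, at the top of the mount's base: 75 mm from the seat towards the mount's +y.
- lever (a joint): Angle of the fastener lever about the pivot, counter-clockwise from above. 0: open, pointing along 173 degrees in the mount's frame (mostly -x); starts at 0 to 0.2. 1.7: home in the notch, along the mount's -y, its rubber foot 2.5 mm above a seated block. The cam rises from 0.25 to a hump at 1.15 to 1.27 (about 3 N at the knob; let go on the way, it runs back), then drops steeply to the notch. End stop 1.85.
- lever_lift (a joint): Height of the lever in m relative to its open place: 0 open, about +0.010 on the hump, -0.008 in the low notch. A spring (about 16 N) holds it down on the cam.
- knob (a point): Foot of the lever's upright black knob, at the lever's end, 115 mm from the pivot axis: a cylinder 20 mm in diameter that stands 44 mm up from here (the top of the 8 mm thick, 14 mm wide aluminium bar). Open, this point is 83 mm above the table; on the hump 93 mm; home 75 mm. It can be pushed sideways with shut fingers.
- jar: Bystander: small lidded glass jar, 44 mm in diameter, 62 mm high; origin at the centre of its underside.
- brush: Bystander: brush with a wooden handle, 150 mm long; origin near the middle of its length, at table level.
- loupe: Bystander: folded metal hand lens, about 60 x 28 x 14 mm; origin at the centre of the underside of its metal part.
- pebble: Bystander: rough small stone, about 44 x 38 x 34 mm; origin at the centre of its underside.
- tile: Bystander: white ceramic streak tile, 50 x 70 x 8 mm; origin at the centre of its underside.
Mind the look-alikes: they are no part of the job. What is shaped like the block but yellow is not meant.

How it is judged:
On the way, in this order (a step that is already met when the one before it is completed fails the run):
1. the block lies flat on the cork pad, its centre within 50 mm of the pad's, let go of, at rest (horizontal distance between block and pad below 0.05 m and height (world z) of block below 0.006 m and angle between block's own z axis and vertical below 0.06 rad and contact force between the fingers and block below 0.05 N and linear speed of block below 0.02 m/s), for 0.1 s.
2. the block sits in the mount (flat on its base, centre within 6 mm, square within 0.1 rad), let go of, with the lever still open (horizontal distance between block and seat below 0.006 m and z of block in the frame of seat below 0.003 m and angle between the x axis of block and the y axis of mount, either way round below 0.1 rad and angle between block's own z axis and vertical below 0.06 rad and contact force between the fingers and block below 0.05 N and value of joint lever below 0.4 rad), for 0.1 s.
At the end, for the whole second after the job is handed in: Block at rest in the mount: underside within 3 mm of the base, centre within 6 mm of the seat, square within 0.1 rad, upright within 0.06 rad. Lever in its low notch: 1.55 to 1.85 rad, 5.5 mm or more below open. The other two stones within 30 mm of where they were (horizontal distance between block and seat below 0.006 m and z of block in the frame of seat below 0.003 m and angle between the x axis of block and the y axis of mount, either way round below 0.1 rad and angle between block's own z axis and vertical below 0.06 rad and value of joint lever between 1.55 and 1.85 rad and value of joint lever_lift below -0.0055 m and linear speed of block below 0.02 m/s and distance of each of stone_a, stone_b from where it was at the start of the episode below 0.03 m); the robot touches nothing.
It fails at once if the block is let fall (faster than 0.5 m/s while no finger holds it) (linear speed of block above 0.5 m/s and contact force between the fingers and block below 0.05 N).
It fails at once if a bystander or another stone is shifted by more than 40 mm (distance of any of stone_a, stone_b, jar, brush, loupe, pebble, tile from where it was at the start of the episode above 0.04 m).
It also fails if it takes over 67 s, if anything falls off the work surface, if the arm or the gripper's body presses on something with over 40 N, if the wrist force passes 120 N, or if a joint passes its speed limit or range.

## Working session

There is one attempt and no reset: what is moved stays moved. The work goes in short steps, Python scripts to look and compute and a shell command to move; the robot and the scene stay as the last step left them, time stands still between calls to the robot, and variables do not carry over. Pictures are saved under pics/ and viewed, and the job is handed in when it is done.

```bash
ls; mkdir -p pics; python3 - <<'E'
from station import *
import cv2
s=sense();print(s)
for n in("scene","side","wrist"):
    d=snapshot(n);cv2.imwrite(f"pics/{n}0.png",cv2.cvtColor(d["image"],cv2.COLOR_RGB2BGR))
    print(n,{k:v for k,v in d.items() if k!="image"})
E
```

```text
pics
{'clock': 0.0, 'q': array([ 1.18628924e+00,  3.08994280e-01,  1.63517581e+00, -9.17229332e-06,
        1.19970460e+00, -6.96534632e-02]), 'qd': array([ 0.00080516, -0.00165262,  0.00106874, -0.00043229,  0.0018584 ,
        0.00070978]), 'joint_efforts': array([-2.34908266e-04, -4.15253949e+01, -2.76660794e+01,  1.17017617e-04,
        1.02041307e-02, -6.23121501e-07]), 'eef_pos': array([0.19326107, 0.59356424, 0.25205882]), 'tool_rot': array([ 0.24536137,  1.55714112, -0.24886908]), 'contact_force': array([-0.10621961,  0.25003838, -0.35133865]), 'ft_torque': array([ 0.02912867, -0.01671859,  0.01133633]), 'width': 0.08557658797852014}
scene {'fov_y': 51.31516613865001, 'cx': 278.20313199935464, 'cy': 200.8249580525045, 'position': array([ 1.01722765, -0.04878278,  0.84417647]), 'rotation': array([-2.11558964, -1.61093597,  0.45757358])}
side {'fov_y': 52.47453932719597, 'cx': 276.15347343684, 'cy': 210.18784260148144, 'position': array([ 0.23775817, -0.57084152,  0.61098133]), 'rotation': array([-2.16929484,  0.47602471, -0.27069604])}
wrist {'fov_y': 61.74295779612223, 'cx': 274.4210807359052, 'cy': 207.93807738479555, 'T_tool_cam': array([[ 1.02434199e-04, -3.02417075e-01,  9.53175693e-01,
        -1.20280816e-01],
       [ 9.99999974e-01,  2.23398559e-04, -3.65878592e-05,
        -3.28337013e-04],
       [-2.01873283e-04,  9.53175673e-01,  3.02417090e-01,
        -7.73474950e-02],
       [ 0.00000000e+00,  0.00000000e+00,  0.00000000e+00,
         1.00000000e+00]])}
```

View pics/scene0.png

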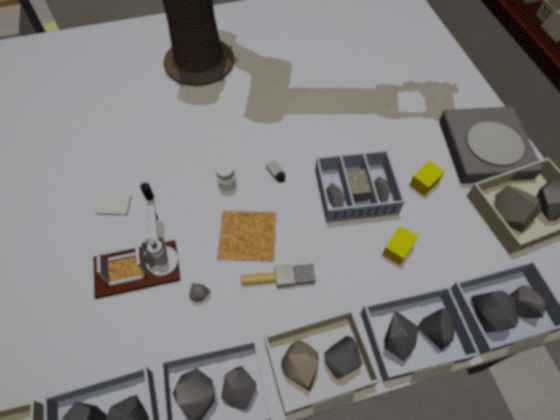

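View pics/side0.png

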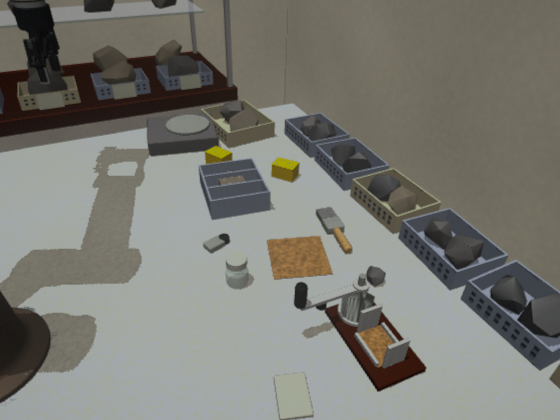

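View pics/wrist0.png

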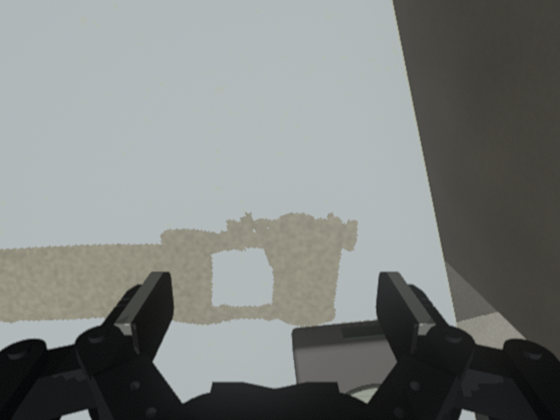

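The scene view shows the basket at about (358,185) with the block in the middle lane, the pad at (248,236), the mount at (135,268) and the lever knob at (147,190). Next I'll zoom in and cast rays.

```bash
cat > h.py <<'E'
from station import *
import numpy as np, cv2
from scipy.spatial.transform import Rotation as R
def tool():
    s=sense(); T=np.eye(4); T[:3,:3]=R.from_rotvec(s["tool_rot"]).as_matrix(); T[:3,3]=s["eef_pos"]; return T
def grab(n):
    T=tool(); d=snapshot(n); 
    if n=="wrist": d["T"]=T@d["T_tool_cam"]
    else:
        M=np.eye(4); M[:3,:3]=R.from_rotvec(d["rotation"]).as_matrix() if np.shape(d["rotation"])==(3,) else d["rotation"]; M[:3,3]=d["position"]; d["T"]=M
    d["f"]=d["image"].shape[0]/2/np.tan(np.radians(d["fov_y"])/2)
    return d
def ray(d,u,v):
    r=d["T"][:3,:3]@np.array([(u-d["cx"])/d["f"],(v-d["cy"])/d["f"],1]); return d["T"][:3,3],r/np.linalg.norm(r)
def onz(d,u,v,z):
    o,r=ray(d,u,v); return o+r*(z-o[2])/r[2]
def proj(d,p):
    c=np.linalg.inv(d["T"])@np.append(p,1); return np.array([d["cx"]+d["f"]*c[0]/c[2],d["cy"]+d["f"]*c[1]/c[2]])
def tri(d1,p1,d2,p2):
    o1,r1=ray(d1,*p1);o2,r2=ray(d2,*p2)
    A=np.array([r1,-r2]).T; t=np.linalg.lstsq(A,o2-o1,rcond=None)[0]
    a=o1+t[0]*r1;b=o2+t[1]*r2; return (a+b)/2,np.linalg.norm(a-b)
def save(name,im): cv2.imwrite("pics/"+name,cv2.cvtColor(im,cv2.COLOR_RGB2BGR))
def crop(name,d,u0,v0,u1,v1,k=4):
    save(name,cv2.resize(d["image"][v0:v1,u0:u1],None,fx=k,fy=k,interpolation=cv2.INTER_CUBIC))
def stored(n):
    import pickle; return pickle.load(open(n+".pkl","rb"))
E
python3 - <<'E'
from h import *
import pickle
for n in("scene","side"):
    d=grab(n);pickle.dump(d,open(n+".pkl","wb"))
    if n=="scene": crop("s_m.png",d,80,170,270,310);crop("s_b.png",d,300,140,420,230,6)
    else: crop("d_m.png",d,230,230,430,380);crop("d_b.png",d,190,150,310,220,6)
E
```

```text
(no output)
```

View pics/s_m.png

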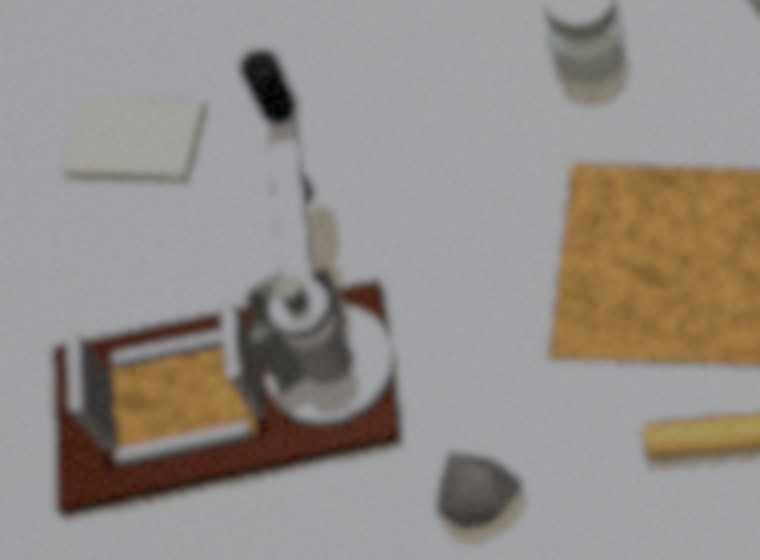

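View pics/s_b.png

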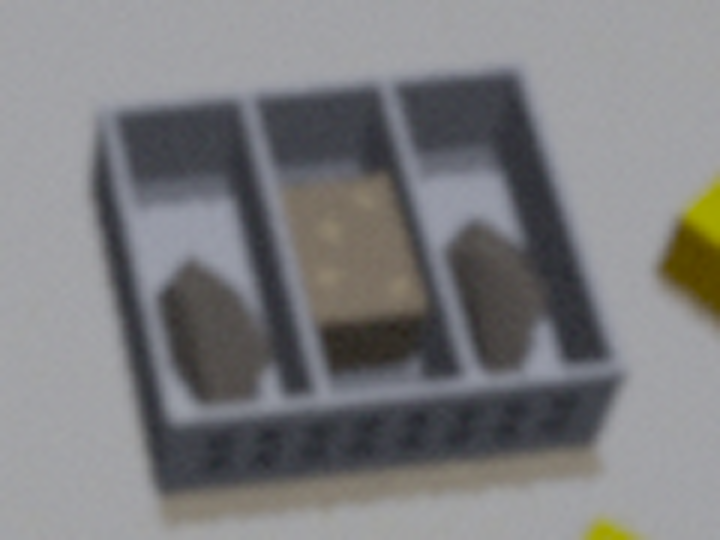

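View pics/d_m.png

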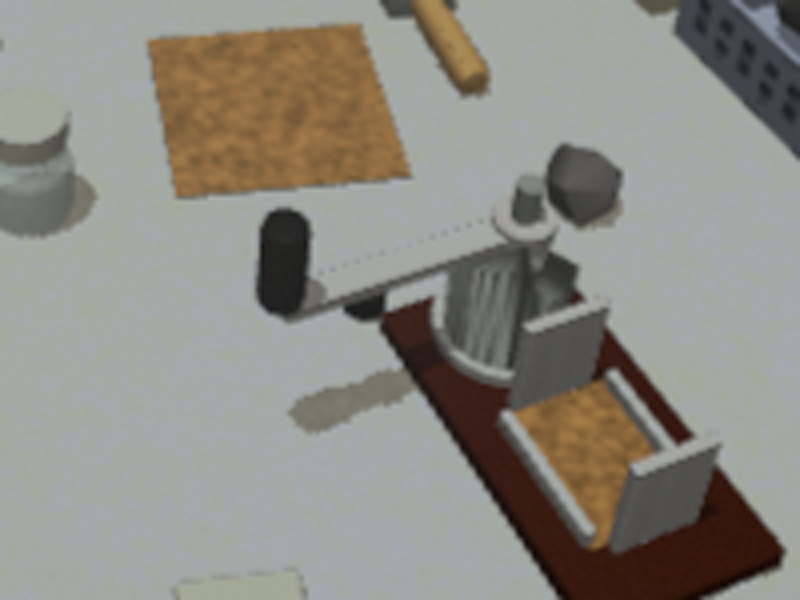

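View pics/d_b.png

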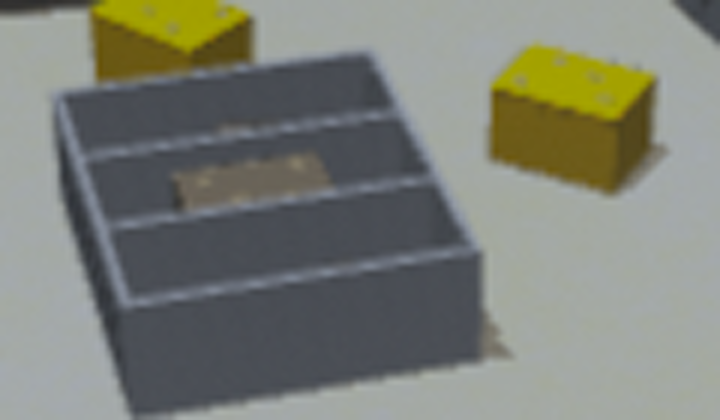

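```bash
python3 - <<'E'
from h import *
np.set_printoptions(precision=4,suppress=True)
s=stored("scene");d=stored("side")
def pts(n,dd,L,z,ox,oy,k):
    P=np.array([onz(dd,ox+u/k,oy+v/k,z) for u,v in L]);print(n,P[:,:2].tolist() and "\n",P[:,:2],"mean",P.mean(0)[:2]);return P
B=pts("basket",s,[(108,108),(520,68),(622,378),(165,418)],.054,300,140,6)
for i in range(4): 
    e=B[(i+1)%4]-B[i]; print(np.linalg.norm(e),np.degrees(np.arctan2(e[1],e[0])))
B=pts("basket side",d,[(57,93),(370,55),(480,252),(128,305)],.054,190,150,6)
for i in range(4): 
    e=B[(i+1)%4]-B[i]; print(np.linalg.norm(e),np.degrees(np.arctan2(e[1],e[0])))
B=pts("block",s,[(283,185),(392,175),(427,308),(320,328)],.044,300,140,6)
for i in range(4): 
    e=B[(i+1)%4]-B[i]; print(np.linalg.norm(e),np.degrees(np.arctan2(e[1],e[0])))
M=pts("mount",s,[(57,347),(380,283),(400,437),(62,512)],.012,80,170,4)
for i in range(4): 
    e=M[(i+1)%4]-M[i]; print(np.linalg.norm(e),np.degrees(np.arctan2(e[1],e[0])))
C=pts("cheeks s",s,[(74,376),(231,342)],.064,80,170,4)
C=pts("cheeks d",d,[(565,318),(675,457)],.064,230,230,4)
print("knobtop",tri(s,(80+262/4,170+60/4),d,(230+287/4,230+220/4)))
print("knobfoot",tri(s,(80+283/4,170+118/4),d,(230+283/4,230+303/4)))
print("post",tri(s,(80+293/4,170+290/4),d,(230+531/4,230+182/4)))
for n,dd in(("s",s),("d",d)):
    h=cv2.cvtColor(dd["image"],cv2.COLOR_RGB2HSV); m=cv2.inRange(h,(8,110,90),(20,255,255))
    for c in cv2.findContours(m,0,2)[0]:
        if cv2.contourArea(c)>300:
            r=cv2.approxPolyDP(c,8,True)[:,0]; P=np.array([onz(dd,u,v,.003) for u,v in r]);print(n,r.tolist(),P[:,:2],P.mean(0))
E
```

```text
basket 
 [[0.4566 0.2027]
 [0.48   0.3606]
 [0.619  0.3407]
 [0.5917 0.1792]] mean [0.5368 0.2708]
0.1597067581986372 81.56336367033863
0.14035361051617715 -8.158395956448272
0.1638160878855536 -99.5920592868275
0.1370907053676176 170.14454515790734
basket side 
 [[0.4756 0.3547]
 [0.6098 0.3325]
 [0.5897 0.1742]
 [0.4536 0.1946]] mean [0.5322 0.264 ]
0.13604586437596108 -9.413720890232403
0.1595638812834371 -97.24755750350477
0.13759783516390098 171.45354377603852
0.16159507384601168 82.18022675671314
block 
 [[0.5014 0.2579]
 [0.5079 0.2991]
 [0.5674 0.2894]
 [0.5652 0.2487]] mean [0.5355 0.2738]
0.041750193981026244 81.0313443783712
0.06020002743589183 -9.317362275306994
0.04078804775845759 -93.085907720481
0.06438450528234688 171.75268754436328
mount 
 [[ 0.5485 -0.3124]
 [ 0.556  -0.1455]
 [ 0.645  -0.1485]
 [ 0.6397 -0.3146]] mean [ 0.5973 -0.2303]
0.16698279427868032 87.41924082917154
0.0889947258429576 -1.909756157282777
0.16620931788033286 -91.79757697300403
0.09127885592876447 178.56877311175802
cheeks s 
 [[ 0.5955 -0.2888]
 [ 0.5975 -0.2141]] mean [ 0.5965 -0.2515]
cheeks
[... 213 characters left out ...]
66655288506))
post (array([ 0.5983, -0.1762,  0.1001]), np.float64(0.0019697639937053344))
s [[143, 274], [133, 257], [107, 262], [109, 280]] [[ 0.6094 -0.221 ]
 [ 0.5655 -0.237 ]
 [ 0.5627 -0.2903]
 [ 0.6042 -0.289 ]] [ 0.5855 -0.2593  0.003 ]
s [[224, 212], [218, 258], [271, 260], [274, 214]] [[ 0.5087 -0.0308]
 [ 0.6151 -0.0657]
 [ 0.649   0.0402]
 [ 0.5433  0.0754]] [0.579  0.0048 0.003 ]
d [[380, 325], [359, 333], [377, 366], [392, 342]] [[ 0.6248 -0.2169]
 [ 0.5809 -0.2158]
 [ 0.5706 -0.282 ]
 [ 0.6218 -0.2548]] [ 0.5995 -0.2424  0.003 ]
d [[319, 237], [267, 240], [274, 278], [331, 273]] [[ 0.6471  0.0372]
 [ 0.5374  0.0746]
 [ 0.5024 -0.0359]
 [ 0.6128 -0.0702]] [0.5749 0.0015 0.003 ]
```

```bash
cat >> h.py <<'E'
np.set_printoptions(precision=4,suppress=True)
def target(yaw):  # tool x down, tool y at world yaw(deg)
    a=np.radians(yaw); y=np.array([np.cos(a),np.sin(a),0]); x=np.array([0,0,-1.]); return np.array([x,y,np.cross(x,y)]).T
def delta(p,yaw):
    T=tool(); s=T[:3,:3].T@(np.array(p)-T[:3,3])*1000; w=np.degrees(R.from_matrix(T[:3,:3].T@target(yaw)).as_rotvec())
    print("shift",s.round(1),"turn",w.round(2))
def st():
    T=tool(); s=sense(); print("t",s["clock"],"p",T[:3,3],"yawY",np.degrees(np.arctan2(T[1,1],T[0,1])),"q",s["q"],"F",s["contact_force"],"w",s["width"]); print(T[:3,:3])
E
python3 - <<'E'
from h import *
st()
delta([.535,.272,.20],-8.7);delta([.535,.272,.20],171.3)
E
```

```text
t 0.25 p [0.1934 0.594  0.2527] yawY 71.9681279233609 q [ 1.1863  0.3086  1.6344 -0.      1.1997 -0.0697] F [ 0.1283 -0.6145 -0.7219] w 0.08524493509860752
[[-0.0004  0.3095  0.9509]
 [-0.001   0.9509 -0.3095]
 [-1.     -0.0011 -0.0001]]
shift [  52.9 -200.3  424.5] turn [80.67  0.04  0.05]
shift [  52.9 -200.3  424.5] turn [-99.33  -0.06   0.04]
```

```bash
python3 -m inch '[[100,0,-20,42,8,0,0],[100,0,-40,85,16,0,0],[100,0,-60,127,24,0,0],[100,5,-80,170,32,0,0],[100,10,-100,212,40,0,0]]'; python3 -c "
from h import *
delta([.535,.272,.20],-8.7)"
```

```text
clock: 0.75
eef_pos: [0.3652, 0.432, 0.2429]
tool_rot: [0.793, 1.421, -0.793]
contact_force: [0.3, 1.5, -0.6]
width: 0.0853
shift [ 43.1  60.6 225.2] turn [40.35  0.03 -0.01]
```

```bash
python3 -m inch '[[100,9,12,45,8,0,0],[100,18,24,90,16,0,0],[100,27,36,135,24,0,0],[100,36,48,180,32,0,0],[100,43,60.6,225,40.3,0,0]]'; python3 -m inch '[[100,0,0,0,0,0,0],[100,0,0,0,0,0,0]]'; python3 -c "
from h import *
delta([.535,.272,.20],-8.7);st()
d=grab('wrist');save('w1.png',d['image'])
import pickle;pickle.dump(d,open('w1.pkl','wb'))"
```

```text
clock: 1.25
eef_pos: [0.5358, 0.2706, 0.1994]
tool_rot: [1.323, 1.131, -1.324]
contact_force: [0.1, 0.4, 0.9]
width: 0.0852
clock: 1.45
eef_pos: [0.5362, 0.2694, 0.1989]
tool_rot: [1.324, 1.13, -1.327]
contact_force: [-0.6, 1.6, 0.1]
width: 0.0852
shift [-1.1 -1.6 -2.4] turn [-0.41  0.05  0.09]
t 1.45 p [0.5362 0.2694 0.1989] yawY -9.112165203220062 q [0.393  0.3175 1.7388 0.0002 1.087  0.552 ] F [-0.566   1.6334  0.0899] w 0.08521445592095847
[[-0.0017  0.9874 -0.1584]
 [-0.0005 -0.1584 -0.9874]
 [-1.     -0.0016  0.0008]]
```

View pics/w1.png

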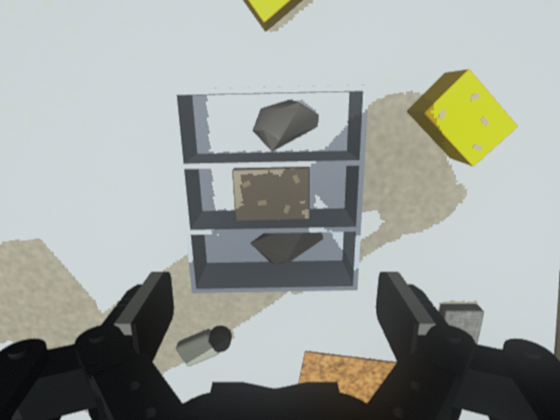

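The wrist view shows the block in the middle lane with its top corners at about (233,168), (309,168), (309,221) and (236,221). The stones lie in the lanes either side of it.

```bash
python3 - <<'E'
from h import *
d=stored("w1")
crop("w1c.png",d,170,80,380,300,3)
P=np.array([onz(d,u,v,.044) for u,v in[(233,168),(309,168),(309,221),(236,221)]]);print(P,P.mean(0))
for i in range(4):
    e=P[(i+1)%4]-P[i];print(np.linalg.norm(e),np.degrees(np.arctan2(e[1],e[0])))
P=np.array([onz(d,u,v,.054) for u,v in[(178,95),(364,92),(358,289),(191,292)]]);print(P,P.mean(0))
for i in range(4):
    e=P[(i+1)%4]-P[i];print(np.linalg.norm(e),np.degrees(np.arctan2(e[1],e[0])))
E
```

```text
[[0.5071 0.2972 0.044 ]
 [0.5666 0.2877 0.044 ]
 [0.5609 0.2434 0.044 ]
 [0.5009 0.253  0.044 ]] [0.5339 0.2703 0.044 ]
0.06027130290002457 -9.088563304535276
0.044643570676298955 -97.39309387636484
0.06070055166628298 170.92130886522637
0.044643389504545716 82.05584059305221
[[0.4799 0.3574 0.054 ]
 [0.612  0.3383 0.054 ]
 [0.5938 0.1793 0.054 ]
 [0.4522 0.199  0.054 ]] [0.5345 0.2685 0.054 ]
0.1334844975673425 -8.222409590624281
0.1599761411869368 -96.51547141622241
0.14293722197066847 172.1027905238145
0.160784709920442 80.1077903919117
```

View pics/w1c.png

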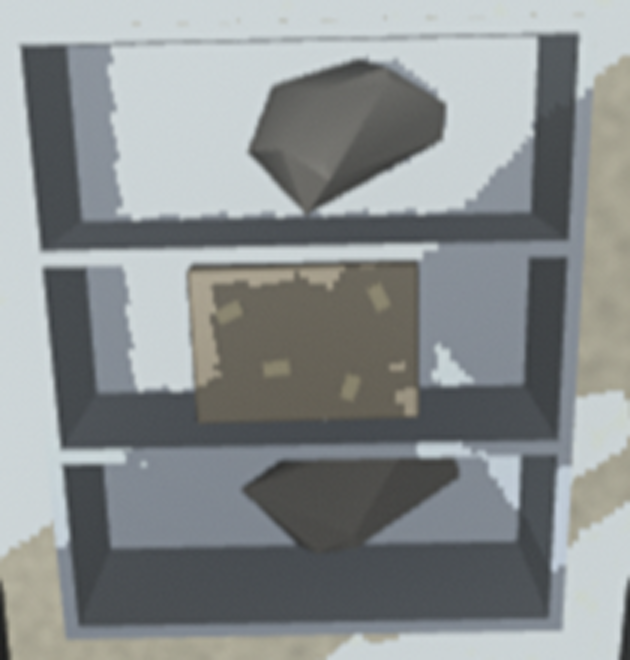

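```bash
python3 -c "
from h import *
delta([.534,.270,.09],-8.9);delta([.534,.270,.032],-8.9)"; python3 -m inch '[[100,30,-1,-0.5,0.2,0,0],[100,60,-2,-0.8,0.2,0,0],[100,90,-2.3,-1,0.2,0,0],[100,109,-2.3,-1,0.2,0,0],[100,109,-2.3,-1,0.2,0,0]]';python3 -c "
from h import *
st();delta([.534,.270,.032],-8.9)"
```

```text
shift [109.1  -1.2   0.6] turn [-0.1   0.03  0.08]
shift [167.1  -1.2   0.6] turn [-0.1   0.03  0.08]
clock: 2.0
eef_pos: [0.5291, 0.2722, 0.087]
tool_rot: [1.318, 1.134, -1.332]
contact_force: [-0.7, 0.2, -0.7]
width: 0.0852
t 2.0 p [0.5291 0.2722 0.087 ] yawY -9.021968143120297 q [0.4016 0.4598 1.8025 0.0008 0.8881 0.5585] F [-0.6759  0.2135 -0.6568] w 0.08520036222833652
[[-0.0083  0.9876 -0.1568]
 [-0.0028 -0.1568 -0.9876]
 [-1.     -0.0078  0.0041]]
shift [55.   5.6  1.1] turn [-0.12  0.24  0.45]
```

```bash
python3 -m inch '[[100,12,3,1,0,0.2,0.4],[100,25,5.5,1,0,0.2,0.4],[100,37,5.5,1,0,0.2,0.4],[100,47,5.5,1,0,0.2,0.4],[100,47,5.5,1,0,0.2,0.4]]';python3 -c "
from h import *
st();delta([.534,.270,.032],-8.9)
save('w2.png',grab('wrist')['image'])"
```

```text
clock: 2.5
eef_pos: [0.5327, 0.2696, 0.0381]
tool_rot: [1.321, 1.132, -1.328]
contact_force: [0.5, 0.4, -0.7]
width: 0.0852
t 2.5 p [0.5327 0.2696 0.0381] yawY -9.029882643245788 q [ 0.3956  0.5375  1.8094 -0.0001  0.7992  0.5532] F [ 0.4682  0.407  -0.7425] w 0.08515079006635369
[[-0.0041  0.9876 -0.1569]
 [-0.0018 -0.1569 -0.9876]
 [-1.     -0.0038  0.0024]]
shift [ 6.1  1.3 -0.7] turn [-0.13  0.14  0.22]
```

View pics/w2.png

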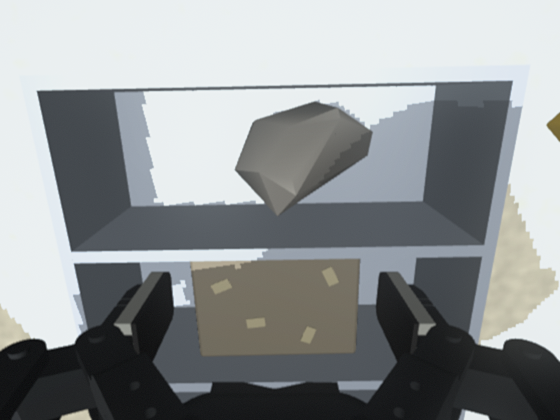

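The fingers straddle the block evenly: the pads are at u≈172 and 378, and the block spans 193–359.

```bash
python3 -m inch '[[100,5,1,-0.7,0,0.1,0.2],[68,5,1,-0.7,0,0.1,0.2],[60,5,1,-0.7,0,0.1,0.2],[60,5,1,-0.7,0,0.1,0.2],[60,5,1,-0.7,0,0.1,0.2]]' 50;python3 -c "
from h import *
st()"
```

```text
clock: 3.05
eef_pos: [0.5349, 0.2706, 0.0345]
tool_rot: [1.326, 1.129, -1.323]
contact_force: [-0.3, -0.6, 1.2]
width: 0.0613
t 3.05 p [0.5349 0.2706 0.0345] yawY -9.038863701262157 q [ 0.3958  0.5441  1.8084 -0.0004  0.787   0.5539] F [-0.2663 -0.5862  1.1588] w 0.061258613425593564
[[ 0.002   0.9876 -0.1571]
 [ 0.0005 -0.1571 -0.9876]
 [-1.      0.0019 -0.0008]]
```

Gripped (61 mm). I'll lift it, keeping the command at 50%.

```bash
python3 -m inch '[[40,0,0,0,0,0,0],[40,-8,0,0,0,0,0],[40,-25,0,0,0,0,0],[40,-50,0,0,0,0,0],[40,-80,0,0,0,0,0]]' 60;python3 -m inch '[[40,-20,0,0,0,0,0],[40,-30,0,0,0,0,0],[40,-30,0,0,0,0,0]]'; python3 -c "
from h import *
st();d=grab('wrist');save('w3.png',d['image'])
delta([.577,.003,.14],-8.9)"
```

```text
clock: 3.55
eef_pos: [0.5336, 0.27, 0.115]
tool_rot: [1.324, 1.13, -1.325]
contact_force: [0.7, 0.5, -3.3]
width: 0.0606
clock: 3.85
eef_pos: [0.5349, 0.2706, 0.1475]
tool_rot: [1.327, 1.129, -1.321]
contact_force: [0.8, 0.1, -2.9]
width: 0.0611
t 3.85 p [0.5349 0.2706 0.1475] yawY -9.03644758520989 q [ 0.3959  0.3761  1.7764 -0.0004  0.9853  0.5539] F [ 0.8329  0.1313 -2.9266] w 0.06106597239739996
[[ 0.0037  0.9876 -0.1571]
 [ 0.0011 -0.1571 -0.9876]
 [-1.      0.0035 -0.0017]]
shift [  5.8  84.6 257. ] turn [-0.14 -0.01 -0.05]
```

View pics/w3.png

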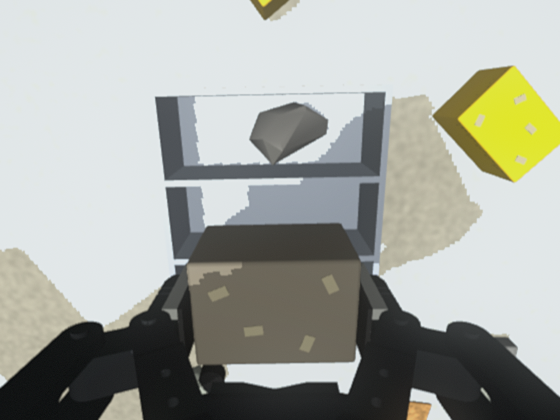

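```bash
python3 -c "
from h import *
s=stored('scene')
for n,u,v in(('brush tip',242,279),('ferrule',276,275),('brush head',314,265),('jar',227,188),('loupe',277,170),('pebble',199,297),('tile',114,205)): print(n,onz(s,u,v,0))"
python3 -m inch '[[40,0,10,32,0,0,0],[40,0,25,75,0,0,0],[40,0,41,125,0,0,0],[40,0,57,175,0,0,0],[40,0,71,218,0,0,0]]'
python3 -m inch '[[40,0,9,22,0,0,0],[40,0,13,36,0,0,0],[40,0,13,36,0,0,0]]'
python3 -c "
from h import *
st();delta([.57,.003,.0345],-8.9)"
```

```text
brush tip [ 0.6727 -0.0276  0.    ]
ferrule [0.6828 0.0418 0.    ]
brush head [0.6824 0.1241 0.    ]
jar [ 0.4455 -0.0109  0.    ]
loupe [0.4265 0.1145 0.    ]
pebble [ 0.6871 -0.1191  0.    ]
tile [ 0.4231 -0.2665  0.    ]
clock: 4.4
eef_pos: [0.5681, 0.0422, 0.1439]
tool_rot: [1.323, 1.133, -1.326]
contact_force: [1.4, -1.0, -3.6]
width: 0.0613
clock: 4.7
eef_pos: [0.5745, 0.0031, 0.1424]
tool_rot: [1.323, 1.133, -1.33]
contact_force: [0.1, 1.2, -4.1]
width: 0.061
t 4.7 p [0.5745 0.0031 0.1424] yawY -9.158104844141464 q [-0.0702  0.3446  1.8329 -0.0003  0.9694  0.0898] F [ 0.0641  1.2392 -4.0738] w 0.061023545015555014
[[-0.0053  0.9872 -0.1592]
 [ 0.0001 -0.1592 -0.9873]
 [-1.     -0.0053  0.0008]]
shift [108.   -3.9   0.8] turn [-0.26  0.04  0.3 ]
```

```bash
python3 -m inch '[[40,20,-1,1,0,0,0.3],[40,45,-2,1,0,0,0.3],[40,70,-3,1,0,0,0.3],[40,90,-4,1,0,0,0.3],[40,94,-4,1,0,0,0.3]]'
python3 -c "
from h import *
st();delta([.571,.003,.034],-8.9);save('w4.png',grab('wrist')['image'])"
```

```text
clock: 5.2
eef_pos: [0.5662, 0.0049, 0.045]
tool_rot: [1.321, 1.136, -1.331]
contact_force: [-1.0, 1.2, -3.0]
width: 0.0609
t 5.2 p [0.5662 0.0049 0.045 ] yawY -9.056313066972837 q [-0.0681  0.4828  1.8812 -0.0001  0.7855  0.09  ] F [-1.0237  1.1587 -3.0312] w 0.06085042773868537
[[-0.008   0.9875 -0.1574]
 [ 0.0005 -0.1574 -0.9875]
 [-1.     -0.008   0.0008]]
shift [11.   5.1  1.2] turn [-0.16  0.04  0.46]
```

View pics/w4.png

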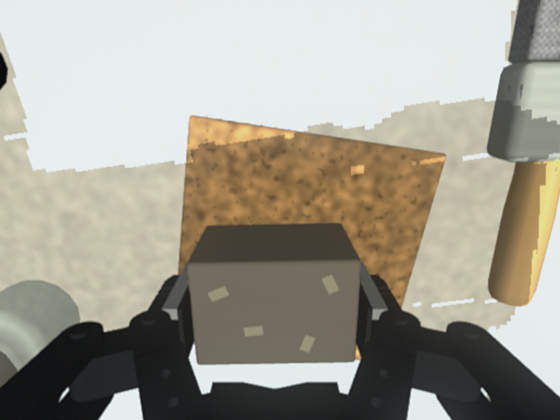

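```bash
python3 -m inch '[[40,4,2,0,0,0,0.4],[40,7,3,0,0,0,0.4],[40,9,3,0,0,0,0.4],[40,10,3,0,0,0,0.4],[40,10,3,0,0,0,0.4]]'
python3 -c "
from h import *
st()"
```

```text
clock: 5.75
eef_pos: [0.5705, 0.0041, 0.0362]
tool_rot: [1.325, 1.128, -1.324]
contact_force: [0.7, -0.3, -3.8]
width: 0.0609
t 5.75 p [0.5705 0.0041 0.0362] yawY -9.070097638010626 q [-0.0688  0.4999  1.8787 -0.0011  0.7614  0.0904] F [ 0.6959 -0.3292 -3.7516] w 0.0608980052975437
[[ 0.0016  0.9875 -0.1576]
 [-0.0009 -0.1576 -0.9875]
 [-1.      0.0017  0.0006]]
```

```bash
python3 -m inch '[[40,1,0,0,0,0,0],[40,2,0,0,0,0,0],[40,2,0,0,0,0,0],[40,2.5,0,0,0,0,0],[40,2.5,0,0,0,0,0]]'
python3 -c "
from h import *
st()"
```

```text
clock: 6.25
eef_pos: [0.5703, 0.0041, 0.0336]
tool_rot: [1.325, 1.129, -1.324]
contact_force: [-0.0, 0.2, -3.1]
width: 0.0612
t 6.25 p [0.5703 0.0041 0.0336] yawY -9.073279639648447 q [-0.0688  0.5043  1.8789 -0.0012  0.757   0.0904] F [-0.028   0.1628 -3.0899] w 0.06122779429097955
[[ 0.0013  0.9875 -0.1577]
 [-0.0009 -0.1577 -0.9875]
 [-1.      0.0014  0.0007]]
```

```bash
python3 -m inch '[[40,1,0,0,0,0,0],[40,1,0,0,0,0,0],[40,1.5,0,0,0,0,0],[40,1.5,0,0,0,0,0]]'
python3 -c "
from h import *
st()"
```

```text
clock: 6.65
eef_pos: [0.5705, 0.004, 0.0335]
tool_rot: [1.325, 1.129, -1.325]
contact_force: [-4.2, 0.8, 8.3]
width: 0.0612
t 6.65 p [0.5705 0.004  0.0335] yawY -9.071887541768753 q [-0.0688  0.5049  1.8783 -0.0012  0.7577  0.0904] F [-4.2324  0.8065  8.277 ] w 0.0612416211534171
[[ 0.0007  0.9875 -0.1577]
 [-0.0009 -0.1577 -0.9875]
 [-1.      0.0008  0.0008]]
```

Contact with the pad (+11 N). I'll release and rise.

```bash
python3 -m inch '[[80,0,0,0,0,0,0],[100,0,0,0,0,0,0],[100,0,0,0,0,0,0],[100,0,0,0,0,0,0]]' ; python3 -m inch '[[100,-10,0,0,0,0,0],[100,-40,0,0,0,0,0],[100,-80,0,0,0,0,0],[100,-120,0,0,0,0,0],[100,-120,0,0,0,0,0]]'
python3 -c "
from h import *
st();d=grab('wrist');save('w5.png',d['image']);delta([.5705,.004,.155],-99)"
```

```text
clock: 7.05
eef_pos: [0.5706, 0.004, 0.0335]
tool_rot: [1.325, 1.129, -1.324]
contact_force: [-0.8, 0.7, 0.7]
width: 0.0856
clock: 7.55
eef_pos: [0.5758, 0.0038, 0.1609]
tool_rot: [1.331, 1.118, -1.313]
contact_force: [0.6, -0.3, 0.2]
width: 0.0857
t 7.55 p [0.5758 0.0038 0.1609] yawY -9.068789491464536 q [-0.0685  0.3116  1.834  -0.0009  0.9808  0.0902] F [ 0.6239 -0.3363  0.1566] w 0.0857308474421937
[[ 0.0152  0.9874 -0.1576]
 [-0.0018 -0.1576 -0.9875]
 [-0.9999  0.0153 -0.0006]]
shift [ 3.  -3.3  0.5] turn [89.93 -0.47 -0.46]
```

View pics/w5.png

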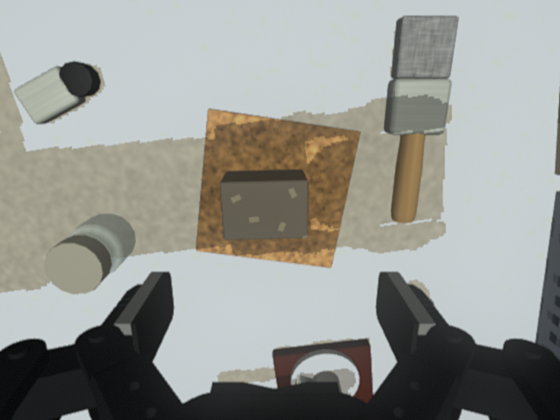

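The block lies square on the pad at about (265,205). I'll rotate for the long-side grip.

```bash
python3 -m inch '[[100,1,-1,0,8,0,0],[100,2,-2,0,16,0,0],[100,3,-3,0,24,0,0],[100,3,-3,0,32,0,0],[100,3,-3,0,40,0,0]]'
python3 -c "
from h import *
delta([.5705,.004,.155],-99)"
python3 -m inch '[[100,0,0,0,8,0,0],[100,0,0,0,16,0,0],[100,0,0,0,24,0,0],[100,0,0,0,32,0,0],[100,0,0,0,40,0,0]]'
python3 -c "
from h import *
delta([.5705,.004,.155],-99)"
```

```text
clock: 8.1
eef_pos: [0.5694, 0.0045, 0.1534]
tool_rot: [1.815, 0.666, -1.803]
contact_force: [0.5, -0.6, -0.0]
width: 0.0852
shift [-1.6  1.1 -0.5] turn [49.6  -0.37 -0.19]
clock: 8.6
eef_pos: [0.5681, 0.0046, 0.1518]
tool_rot: [2.223, 0.004, -2.214]
contact_force: [-0.1, 0.1, 0.5]
width: 0.0857
shift [-3.2  0.6 -2.4] turn [ 9.27 -0.22 -0.05]
```

```bash
python3 -m inch '[[100,-1.5,0.5,-1.2,5,0,0],[100,-3,0.5,-2.4,9.3,-0.2,0],[100,-3,0.5,-2.4,9.3,-0.2,0],[100,-3,0.5,-2.4,9.3,-0.2,0]]'
python3 -c "
from h import *
import pickle
st();d=grab('wrist');save('w6.png',d['image']);pickle.dump(d,open('w6.pkl','wb'));delta([.5705,.004,.155],-99)"
```

```text
clock: 9.0
eef_pos: [0.5697, 0.0041, 0.1538]
tool_rot: [-2.139, 0.168, 2.142]
contact_force: [0.2, -0.7, -0.2]
width: 0.0854
t 9.0 p [0.5697 0.0041 0.1538] yawY -98.94004965765635 q [-0.0687  0.319   1.8408 -0.001   0.9834  1.6586] F [ 0.1726 -0.6661 -0.183 ] w 0.0853845281779578
[[-0.0017 -0.1554 -0.9878]
 [-0.0007 -0.9879  0.1554]
 [-1.      0.0009  0.0016]]
shift [-1.1  0.  -0.7] turn [ 0.05  0.07 -0.05]
```

View pics/w6.png

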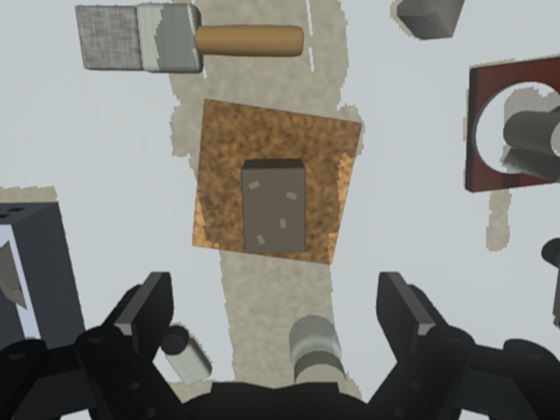

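```bash
python3 - <<'E'
from h import *
d=stored("w6")
crop("w6c.png",d,190,90,370,270,4)
P=np.array([onz(d,u,v,.043) for u,v in[(241,168),(305,167),(305,251),(244,251)]]);print(P,P.mean(0))
for i in range(4):
    e=P[(i+1)%4]-P[i];print(np.linalg.norm(e),np.degrees(np.arctan2(e[1],e[0])))
delta([.5705,.004,.036],-99)
E
```

```text
[[ 0.6044  0.0207  0.043 ]
 [ 0.5985 -0.0214  0.043 ]
 [ 0.538  -0.0136  0.043 ]
 [ 0.5448  0.0297  0.043 ]] [0.5714 0.0038 0.043 ]
0.042594372900992536 -98.03489356439508
0.06103488079084292 172.58250351475
0.04378449507574924 81.04204448933055
0.06032827884439699 -8.535186001067872
shift [117.9  -0.1  -0.9] turn [ 0.05  0.07 -0.05]
```

View pics/w6c.png

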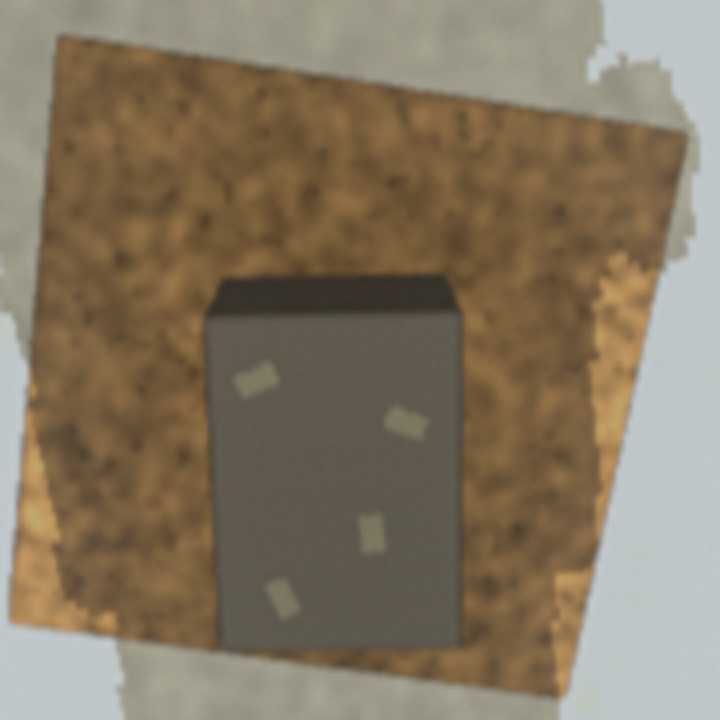

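```bash
python3 -m inch '[[100,30,0,-1,0,0,0],[100,60,0,-1,0,0,0],[100,85,0,-1,0,0,0],[100,100,0,-1,0,0,0],[100,104,0,-1,0,0,0]]'
python3 -c "
from h import *
delta([.571,.004,.036],-99);st()"
```

```text
clock: 9.55
eef_pos: [0.5688, 0.004, 0.0478]
tool_rot: [-2.135, 0.168, 2.147]
contact_force: [-0.3, 0.5, 0.8]
width: 0.0854
shift [11.8 -0.3 -2.2] turn [ 0.08  0.32 -0.08]
t 9.55 p [0.5688 0.004  0.0478] yawY -98.92213706185213 q [-0.069   0.4809  1.8764 -0.0012  0.7898  1.6583] F [-0.3246  0.5499  0.8452] w 0.08540899176896082
[[-0.0056 -0.1551 -0.9879]
 [-0.0005 -0.9879  0.1551]
 [-1.      0.0013  0.0055]]
```

```bash
python3 -m inch '[[100,6,0,-1.5,0,0.3,0],[100,11,0,-2,0,0.3,0],[100,11,0,-2,0,0.3,0],[60,11,0,-2,0,0.3,0],[40,11,0,-2,0,0.3,0]]'
python3 -m inch '[[25,0,0,0,0,0,0],[25,0,0,0,0,0,0],[25,0,0,0,0,0,0]]' 60
python3 -c "
from h import *
st();d=grab('wrist');save('w7.png',d['image'])"
```

```text
clock: 10.05
eef_pos: [0.5714, 0.0037, 0.0375]
tool_rot: [-2.142, 0.168, 2.14]
contact_force: [1.2, -0.6, 0.4]
width: 0.0593
clock: 10.35
eef_pos: [0.5723, 0.0038, 0.0384]
tool_rot: [-2.144, 0.168, 2.138]
contact_force: [0.0, 0.7, 4.1]
width: 0.043
t 10.35 p [0.5723 0.0038 0.0384] yawY -98.92477843471396 q [-0.0689  0.4982  1.8751 -0.0015  0.7654  1.6587] F [0.0329 0.6507 4.1076] w 0.042953147588962404
[[ 0.0029 -0.1551 -0.9879]
 [-0.0012 -0.9879  0.1551]
 [-1.      0.0008 -0.003 ]]
```

View pics/w7.png

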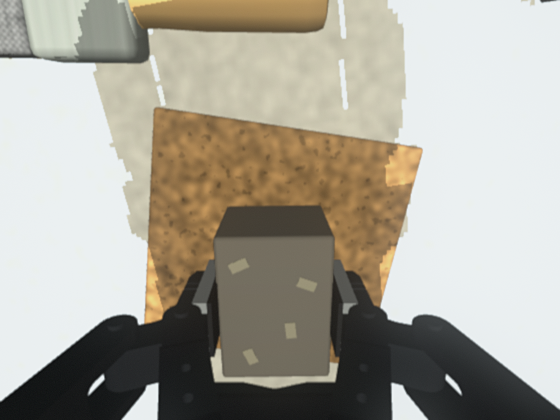

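```bash
python3 -m inch '[[25,0,0,0,0,0,0],[25,-10,0,0,0,0,0],[25,-40,0,0,0,0,0],[25,-80,0,0,0,0,0],[25,-120,0,0,0,0,0]]' 60
python3 -m inch '[[25,-30,0,0,0,0,0],[25,-60,0,0,0,0,0],[25,-90,0,0,0,0,0],[25,-90,0,0,0,0,0]]'
python3 -c "
from h import *
st();delta([.595,-.34,.24],178)"
```

```text
clock: 10.9
eef_pos: [0.57, 0.0039, 0.1581]
tool_rot: [-2.139, 0.169, 2.143]
contact_force: [0.7, -0.8, -3.3]
width: 0.0429
clock: 11.3
eef_pos: [0.5728, 0.0037, 0.2528]
tool_rot: [-2.149, 0.169, 2.133]
contact_force: [0.3, -0.5, -2.9]
width: 0.0429
t 11.3 p [0.5728 0.0037 0.2528] yawY -98.92240401842012 q [-0.0687  0.2046  1.7648 -0.0017  1.1644  1.6584] F [ 0.3106 -0.5159 -2.9235] w 0.042857760807432574
[[ 0.0075 -0.1551 -0.9879]
 [-0.0021 -0.9879  0.1551]
 [-1.      0.0009 -0.0078]]
shift [ 13.7 336.1 -75.2] turn [83.08 -0.4   0.28]
```

```bash
python3 -m inch '[[25,0,34,-8,8,0,0],[25,0,70,-16,16,0,0],[25,0,105,-24,24,0,0],[25,0,140,-32,32,0,0],[25,0,175,-40,40,0,0]]'
python3 -c "
from h import *
delta([.595,-.34,.24],178)"
```

```text
clock: 11.8
eef_pos: [0.5834, -0.1762, 0.2501]
tool_rot: [-1.713, 0.783, 1.708]
contact_force: [-0.1, -0.1, -2.5]
width: 0.0429
shift [  10.2   98.2 -131.7] turn [42.76 -0.08  0.15]
```

```bash
python3 -m inch '[[25,2,24,-32,8,0,0],[25,4,50,-65,16,0,0],[25,6,75,-100,24,0,0],[25,8,90,-120,32,0,0],[25,10,98,-131,40,0,0]]'
python3 -c "
from h import *
delta([.595,-.34,.24],178)"
```

```text
clock: 12.3
eef_pos: [0.5928, -0.3417, 0.2363]
tool_rot: [-1.211, 1.207, 1.214]
contact_force: [0.0, -0.3, -4.2]
width: 0.0428
shift [-3.7 -2.2  1.7] turn [ 2.28  0.07 -0.08]
```

```bash
python3 -m inch '[[25,0,-2,2,2.3,0,0],[25,0,-2,2,2.3,0,0],[25,0,-2,2,2.3,0,0]]'
python3 -c "
from h import *
import pickle
st();d=grab('wrist');save('w8.png',d['image']);pickle.dump(d,open('w8.pkl','wb'))"
```

```text
clock: 12.6
eef_pos: [0.5935, -0.3388, 0.2336]
tool_rot: [-1.179, 1.226, 1.19]
contact_force: [-1.2, -0.2, -2.5]
width: 0.0432
t 12.6 p [ 0.5935 -0.3388  0.2336] yawY 178.04362078782896 q [-0.5825  0.4393  1.4955  0.0003  1.2131  2.5932] F [-1.1999 -0.2035 -2.5018] w 0.04321296979842513
[[-0.0051 -0.9994  0.0342]
 [ 0.0037  0.0341  0.9994]
 [-1.      0.0052  0.0036]]
```

View pics/w8.png

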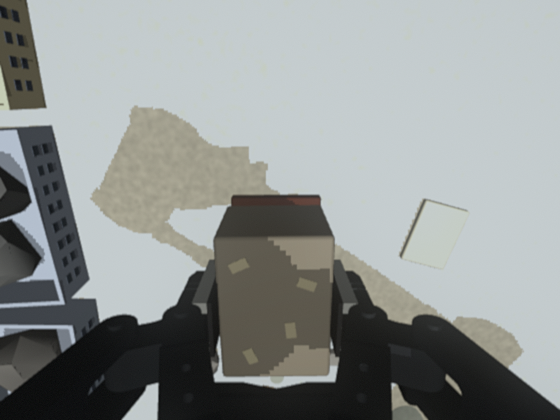

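The mount is hidden behind the held block and the hand, because the top of the image is tool −z. I'll shift to +y so that the seat comes into the upper half of the picture.

```bash
python3 -m inch '[[25,0,0,35,0,0,0],[25,0,0,75,0,0,0],[25,5,0,115,0,0,0],[25,15,0,150,0,0,0],[25,25,0,170,0,0,0]]'
python3 -m inch '[[25,5,0,3,0,0,0],[25,5,0,3,0,0,0],[25,5,0,3,0,0,0]]'
python3 -c "
from h import *
import pickle
st();d=grab('wrist');save('w9.png',d['image']);pickle.dump(d,open('w9.pkl','wb'));crop('w9c.png',d,180,20,380,220,4)"
```

```text
clock: 13.15
eef_pos: [0.5996, -0.1652, 0.2101]
tool_rot: [-1.182, 1.223, 1.191]
contact_force: [-0.1, -0.4, -3.9]
width: 0.043
clock: 13.45
eef_pos: [0.6, -0.1631, 0.2055]
tool_rot: [-1.184, 1.223, 1.19]
contact_force: [-0.3, -0.5, -3.2]
width: 0.0431
t 13.45 p [ 0.6    -0.1631  0.2055] yawY 178.2770932499105 q [-0.3362  0.3505  1.6796  0.0018  1.1149  2.8347] F [-0.3195 -0.4814 -3.1861] w 0.04309186889819283
[[-0.0026 -0.9995  0.0301]
 [ 0.0027  0.0301  0.9995]
 [-1.      0.0027  0.0026]]
```

View pics/w9.png

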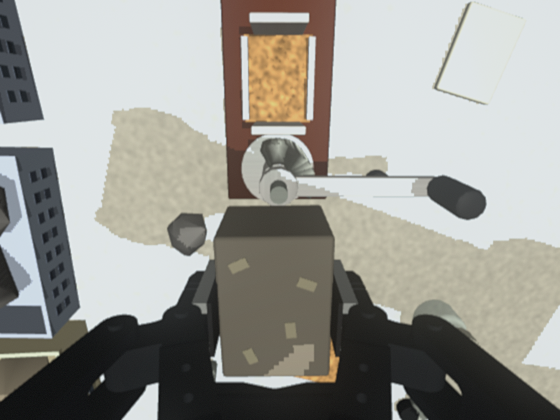

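View pics/w9c.png

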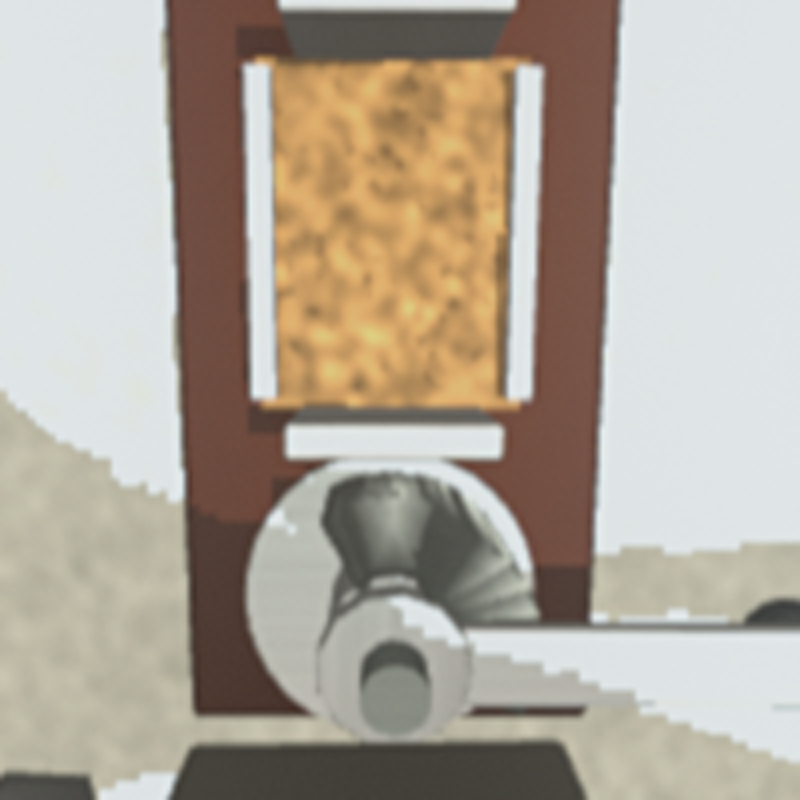

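```bash
cat > m.py <<'E'
from h import *
def q(d,x,y,z,ox,oy,k): return onz(d,ox+(x+.5)/k-.5,oy+(y+.5)/k-.5,z)
E
python3 - <<'E'
from m import *
d=stored("w9")
f=lambda x,y,z:q(d,x,y,z,180,20,4)[:2]
def yaw(a,b): e=b-a; return np.degrees(np.arctan2(e[1],e[0]))
for n,a,b in(("Lo",(243,65),(250,400)),("Li",(271,65),(277,400)),("Ri",(515,67),(508,400)),("Ro",(543,67),(533,400))):
    A=f(*a,.02);B=f(*b,.02);print(n,A,B,yaw(A,B))
for n,a,b in(("nearcheek in",(285,423),(503,423)),("near out",(285,458),(503,458)),("far in",(280,10),(516,11))):
    A=f(*a,.064);B=f(*b,.064);print(n,A,B,(A+B)/2,yaw(B,A),np.linalg.norm(A-B))
A=f(194,714,.012);B=f(585,714,.012);print("base end",A,B,(A+B)/2,yaw(B,A),np.linalg.norm(A-B))
A=f(172,100,.012);B=f(188,600,.012);print("base L",A,B,yaw(A,B))
A=f(618,100,.012);B=f(590,600,.012);print("base R",A,B,yaw(A,B))
E
```

```text
Lo [ 0.6226 -0.2867] [ 0.6249 -0.2225] 87.91851874116087
Li [ 0.6171 -0.2865] [ 0.6192 -0.2223] 88.07735331644717
Ri [ 0.5689 -0.2847] [ 0.5704 -0.2208] 88.64703421801686
Ro [ 0.5634 -0.2846] [ 0.5651 -0.2207] 88.42588679907122
nearcheek in [ 0.6149 -0.2209] [ 0.5753 -0.2197] [ 0.5951 -0.2203] -1.7214711583600426 0.03962761699092077
near out [ 0.6152 -0.2146] [ 0.5753 -0.2134] [ 0.5952 -0.214 ] -1.7245723956597927 0.03992299432078796
far in [ 0.6123 -0.2882] [ 0.5729 -0.2869] [ 0.5926 -0.2876] -1.9061412076853161 0.039460163263810515
base end [ 0.6427 -0.1517] [ 0.552  -0.1489] [ 0.5973 -0.1503] -1.7487424712106419 0.09078879862047276
base L [ 0.6381 -0.2818] [ 0.6422 -0.1785] 87.7249979316731
base R [ 0.5471 -0.2791] [ 0.5512 -0.1757] 87.74032572115894
```

```bash
python3 - <<'E'
from m import *
d=stored("w9"); d7=dict(d); d7["T"]=d["T_tool_cam"]
crop("w9b.png",d,190,190,360,390,3)
for X in(-.0046,):
  P=[]
  for u,v in[(216,238),(333,237),(330,375),(222,376)]:
    o,r=ray(d7,u,v); P.append(o+r*(X-o[0])/r[0])
  P=np.array(P);print(P,P.mean(0));e=[np.linalg.norm(P[(i+1)%4]-P[i]) for i in range(4)];print(e)
delta([.594,-.2549,.2055],178.1)
delta([.594,-.2549,.08],178.1)
E
```

```text
[[-0.0046 -0.0206 -0.0297]
 [-0.0046  0.0209 -0.0301]
 [-0.0046  0.0228  0.0303]
 [-0.0046 -0.0212  0.0308]] [-0.0046  0.0005  0.0003]
[np.float64(0.04152030679968279), np.float64(0.06045699967371124), np.float64(0.04393830196230531), np.float64(0.06056372633125378)]
shift [  0.1   3.3 -91.5] turn [ 0.13  0.14 -0.12]
shift [125.6   3.  -91.8] turn [ 0.13  0.14 -0.12]
```

View pics/w9b.png

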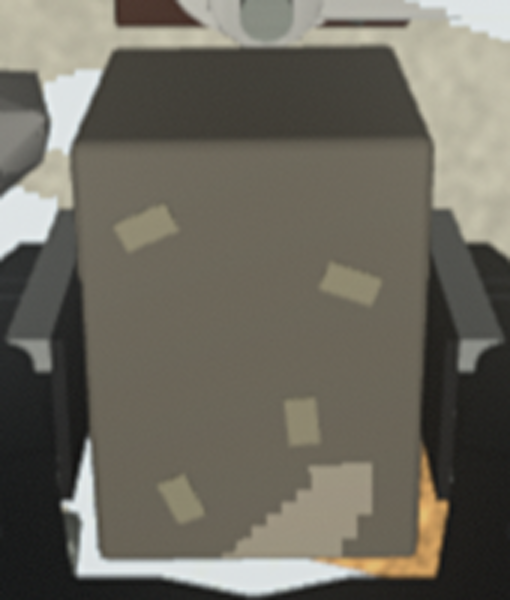

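```bash
python3 -m inch '[[25,0,1,-20,0,0,0],[25,0,2,-45,0,0,0],[25,0,3,-70,0,0,0],[25,0,3,-86,0,0,0],[25,0,3,-91.5,0,0,0]]'
python3 -m inch '[[25,0,0,0,0,0,0],[25,0,0,0,0,0,0]]'
python3 -c "
from h import *
st();delta([.594,-.2547,.11],178.1)"
```

```text
clock: 14.0
eef_pos: [0.5943, -0.2579, 0.2061]
tool_rot: [-1.182, 1.225, 1.185]
contact_force: [-0.6, -0.1, -3.0]
width: 0.0431
clock: 14.2
eef_pos: [0.5943, -0.2578, 0.2062]
tool_rot: [-1.182, 1.224, 1.185]
contact_force: [0.2, -0.2, -3.3]
width: 0.0432
t 14.2 p [ 0.5943 -0.2578  0.2062] yawY 178.01272995148634 q [-0.4771  0.3965  1.6145  0.0017  1.1321  2.6984] F [ 0.248  -0.1688 -3.2617] w 0.04318375915383769
[[-0.0006 -0.9994  0.0347]
 [ 0.002   0.0347  0.9994]
 [-1.      0.0007  0.002 ]]
shift [96.2  0.4  2.9] turn [-0.09  0.11 -0.04]
```

```bash
python3 -m inch '[[25,20,0,2,0,0.1,0],[25,45,0,3,0,0.1,0],[25,70,0,3,0,0.1,0],[25,88,0,3,0,0.1,0],[25,96,0,3,0,0.1,0]]'
python3 -m inch '[[25,1,0,0,0,0,0],[25,1,0,0,0,0,0]]'
python3 -c "
from h import *
import pickle
st();delta([.594,-.2547,.07],178.1)
d=grab('wrist');save('w10.png',d['image']);pickle.dump(d,open('w10.pkl','wb'))
for n in('scene','side'):
    d=grab(n);pickle.dump(d,open(n+'2.pkl','wb'));a=(80,190,230,310) if n=='scene' else (300,250,440,380);crop(n+'2.png',d,*a,5)"
```

```text
clock: 14.7
eef_pos: [0.593, -0.2525, 0.1077]
tool_rot: [-1.18, 1.226, 1.189]
contact_force: [-1.3, 0.4, -3.0]
width: 0.043
clock: 14.9
eef_pos: [0.5932, -0.2518, 0.1069]
tool_rot: [-1.181, 1.226, 1.19]
contact_force: [-0.8, 0.0, -3.5]
width: 0.0431
t 14.9 p [ 0.5932 -0.2518  0.1069] yawY 178.13130135983096 q [-0.4693  0.5097  1.6741  0.0007  0.9636  2.7046] F [-0.7716  0.0339 -3.5092] w 0.04312575823354429
[[-0.005  -0.9995  0.0326]
 [ 0.0031  0.0326  0.9995]
 [-1.      0.0051  0.003 ]]
shift [36.9 -1.1 -3. ] turn [ 0.03  0.17 -0.29]
```

View pics/w10.png

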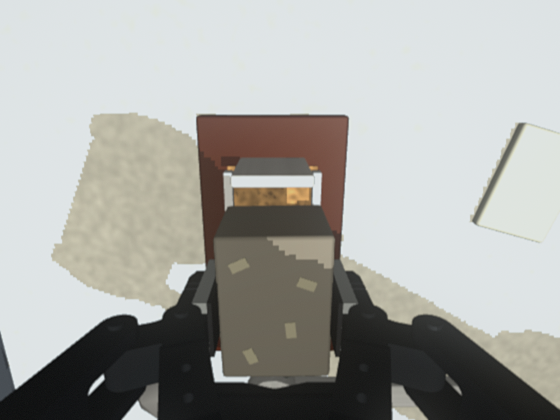

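View pics/scene2.png

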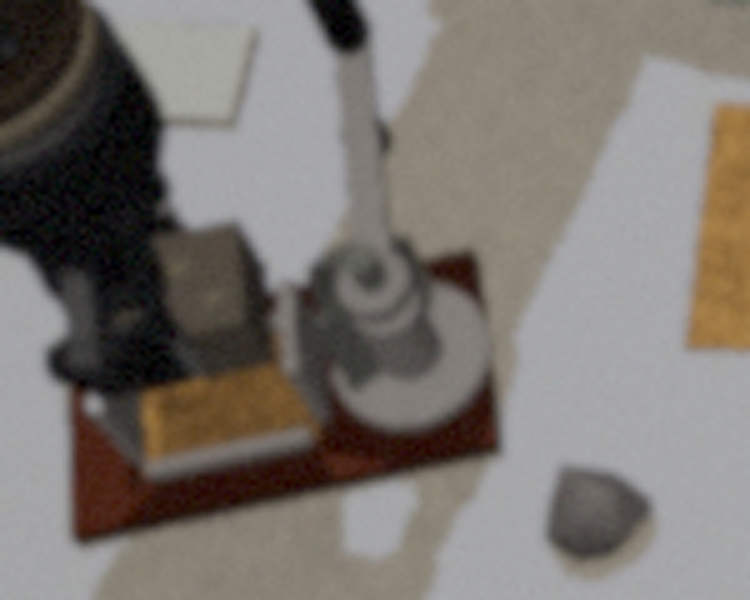

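View pics/side2.png

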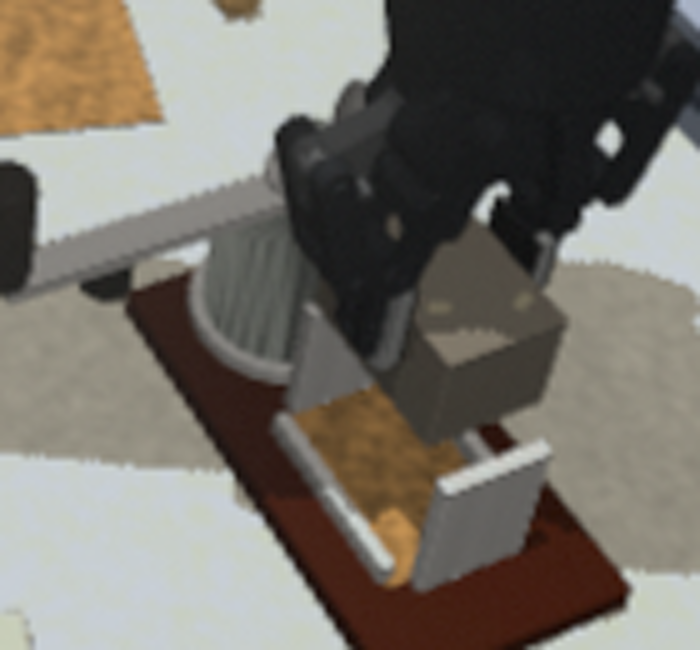

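```bash
python3 -c "
from h import *
d=stored('w10');crop('w10c.png',d,185,140,365,260,4)"
```

```text
(no output)
```

View pics/w10c.png

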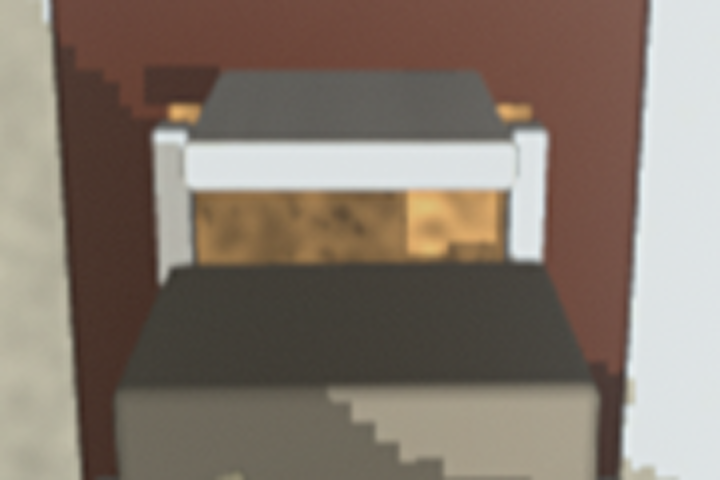

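```bash
python3 - <<'E'
from m import *
d=stored("w10");f=lambda x,y,z:q(d,x,y,z,185,140,4)[:2]
A=f(183,189,.064);B=f(517,189,.064);print("cheek in",A,B,(A+B)/2,np.linalg.norm(A-B))
A=f(183,142,.064);B=f(517,142,.064);print("cheek out",(A+B)/2,np.linalg.norm(A-B))
A=f(172,267,.0715);B=f(545,262,.0715);print("block bot",A,B,(A+B)/2,np.linalg.norm(A-B))
A=f(116,389,.1115);B=f(598,387,.1115);print("block top",A,B,(A+B)/2,np.linalg.norm(A-B))
A=f(172,130,.02);B=f(530,130,.02);print("curb",A,B,(A+B)/2)
E
```

```text
cheek in [ 0.6127 -0.2888] [ 0.5728 -0.2875] [ 0.5927 -0.2882] 0.03989474633745334
cheek out [ 0.5925 -0.2939] 0.0394804972327729
block bot [ 0.6136 -0.2815] [ 0.5704 -0.2806] [ 0.592 -0.281] 0.04323695907724443
block top [ 0.6136 -0.2827] [ 0.5709 -0.2815] [ 0.5922 -0.2821] 0.04268725649990811
curb [ 0.6195 -0.287 ] [ 0.5659 -0.2852] [ 0.5927 -0.2861]
```

```bash
python3 -c "
from h import *
delta([.594,-.2552,.095],178.1)";python3 -m inch '[[25,4,-1,-2,0,0.1,-0.1],[25,8,-1,-3.5,0,0.2,-0.3],[25,11,-1,-3.5,0,0.2,-0.3],[25,11,-1,-3.5,0,0.2,-0.3]]'
python3 -c "
from h import *
st();delta([.594,-.2552,.085],178.1)"
```

```text
shift [13.2 -0.  -2.4] turn [-0.    0.08 -0.14]
clock: 15.45
eef_pos: [0.5942, -0.2561, 0.0964]
tool_rot: [-1.186, 1.225, 1.183]
contact_force: [-0.5, 0.8, -4.2]
width: 0.0431
t 15.45 p [ 0.5942 -0.2561  0.0964] yawY 178.08549763222854 q [-0.474   0.5246  1.6764 -0.0007  0.9389  2.7014] F [-0.5307  0.8381 -4.2486] w 0.04305649478122971
[[ 0.0013 -0.9994  0.0334]
 [-0.0013  0.0334  0.9994]
 [-1.     -0.0013 -0.0012]]
shift [11.4  0.2  0.9] turn [-0.01 -0.07  0.08]
```

```bash
python3 -m inch '[[25,6,0,0.7,0,0,0],[25,13,0,0.7,0,0,0],[25,20,0,0.7,0,0,0],[25,24,0,0.7,0,0,0],[25,24,0,0.7,0,0,0]]'
python3 -c "
from h import *
st();delta([.594,-.2552,.06],178.1)"
```

```text
clock: 15.95
eef_pos: [0.5934, -0.2551, 0.071]
tool_rot: [-1.184, 1.226, 1.185]
contact_force: [0.1, -0.2, -3.0]
width: 0.0431
t 15.95 p [ 0.5934 -0.2551  0.071 ] yawY 178.08170014216148 q [-0.4731  0.5592  1.6842 -0.0007  0.8989  2.7024] F [ 0.1404 -0.1743 -3.003 ] w 0.04314371133250145
[[-0.0009 -0.9994  0.0335]
 [-0.0002  0.0335  0.9994]
 [-1.      0.0009 -0.0002]]
shift [11.  -0.6 -0.1] turn [-0.02 -0.01 -0.05]
```

```bash
python3 -m inch '[[25,5,-0.5,0,0,0,0],[25,10,-0.5,0,0,0,0],[25,15,-0.5,0,0,0,0],[25,17,-0.5,0,0,0,0],[25,17,-0.5,0,0,0,0]]'
python3 -c "
from h import *
import pickle
st();delta([.594,-.2552,.048],178.1)
d=grab('wrist');save('w11.png',d['image']);d=grab('side');crop('side3.png',d,300,250,440,380,5)"
```

```text
clock: 16.45
eef_pos: [0.5935, -0.2549, 0.0534]
tool_rot: [-1.183, 1.226, 1.186]
contact_force: [0.3, 0.0, -3.7]
width: 0.0429
t 16.45 p [ 0.5935 -0.2549  0.0534] yawY 178.08558703449523 q [-0.4728  0.5852  1.6864 -0.0008  0.8718  2.7027] F [ 0.2858  0.0053 -3.7239] w 0.042890548555220454
[[-0.0019 -0.9994  0.0334]
 [ 0.0003  0.0334  0.9994]
 [-1.      0.0019  0.0003]]
shift [ 5.3 -0.6 -0.3] turn [-0.01  0.01 -0.11]
```

View pics/w11.png

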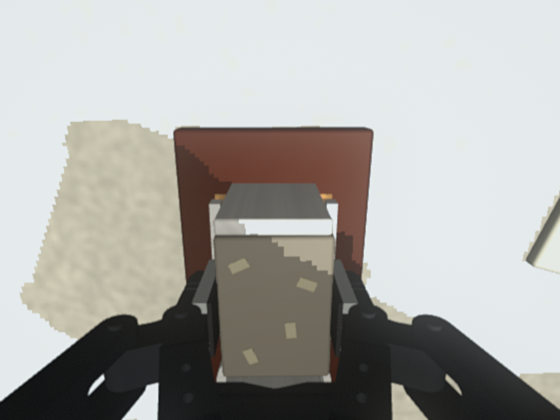

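View pics/side3.png

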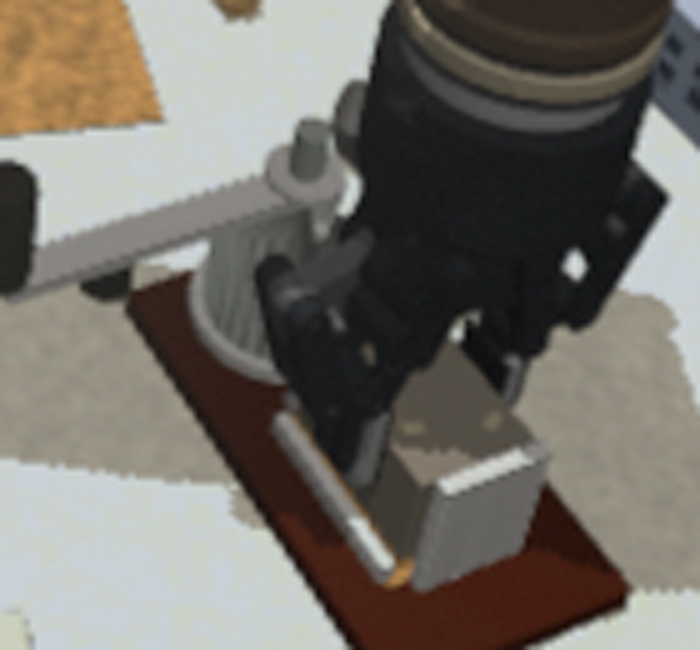

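The block is between the cheeks with no side force. I'll lower it onto the base.

```bash
python3 -m inch '[[25,1.5,-0.4,-0.2,0,0,0],[25,3,-0.4,-0.2,0,0,0],[25,4,-0.4,-0.2,0,0,0],[25,5,-0.4,-0.2,0,0,0],[25,5,-0.4,-0.2,0,0,0]]'
python3 -c "
from h import *
st()"
```

```text
clock: 17.05
eef_pos: [0.5942, -0.2552, 0.0488]
tool_rot: [-1.184, 1.226, 1.185]
contact_force: [0.1, -0.0, -4.3]
width: 0.0429
t 17.05 p [ 0.5942 -0.2552  0.0488] yawY 178.08644540578882 q [-0.4728  0.5928  1.6855 -0.0008  0.8643  2.7027] F [ 0.0755 -0.0416 -4.3317] w 0.04294774355372124
[[-0.0011 -0.9994  0.0334]
 [-0.0001  0.0334  0.9994]
 [-1.      0.0011 -0.0001]]
```

```bash
python3 -m inch '[[25,1,0,0,0,0,0],[25,1.5,0,0,0,0,0],[25,2,0,0,0,0,0],[25,2,0,0,0,0,0]]'
python3 -c "
from h import *
st()"
```

```text
clock: 17.45
eef_pos: [0.5942, -0.2552, 0.0475]
tool_rot: [-1.184, 1.226, 1.185]
contact_force: [-1.8, 0.7, 2.0]
width: 0.043
t 17.45 p [ 0.5942 -0.2552  0.0475] yawY 178.08872203692664 q [-0.4727  0.5949  1.6854 -0.0008  0.8624  2.7027] F [-1.7529  0.7145  2.0319] w 0.043011863944188294
[[-0.0012 -0.9994  0.0334]
 [-0.      0.0334  0.9994]
 [-1.      0.0012 -0.0001]]
```

```bash
python3 -m inch '[[25,0.5,0,0,0,0,0],[60,0.5,0,0,0,0,0],[90,0.5,0,0,0,0,0],[100,0,0,0,0,0,0],[100,0,0,0,0,0,0]]'
python3 -c "
from h import *
st()"
python3 -m inch '[[100,-10,0,0,0,0,0],[100,-30,0,0,0,0,0],[100,-60,0,0,0,0,0],[100,-95,0,0,0,0,0],[100,-130,0,0,0,0,0]]'
python3 -c "
from h import *
st();d=grab('side');crop('side4.png',d,280,230,440,380,5)
d=grab('scene');crop('scene4.png',d,80,170,230,310,5)"
```

```text
clock: 17.95
eef_pos: [0.5946, -0.2554, 0.0476]
tool_rot: [-1.185, 1.225, 1.185]
contact_force: [-0.4, 0.2, 0.8]
width: 0.0849
t 17.95 p [ 0.5946 -0.2554  0.0476] yawY 178.08648303059584 q [-0.4728  0.5949  1.6851 -0.0008  0.862   2.7027] F [-0.4103  0.2406  0.8094] w 0.08491745079537069
[[-0.0006 -0.9994  0.0334]
 [-0.0004  0.0334  0.9994]
 [-1.      0.0005 -0.0004]]
clock: 18.45
eef_pos: [0.5946, -0.2553, 0.1794]
tool_rot: [-1.185, 1.225, 1.185]
contact_force: [0.5, -0.1, 0.7]
width: 0.0852
t 18.45 p [ 0.5946 -0.2553  0.1794] yawY 178.08317315898185 q [-0.4726  0.423   1.6358 -0.0006  1.0829  2.7027] F [ 0.5317 -0.1186  0.7245] w 0.08518139466580317
[[-0.0004 -0.9994  0.0334]
 [-0.0004  0.0334  0.9994]
 [-1.      0.0003 -0.0004]]
```

View pics/side4.png

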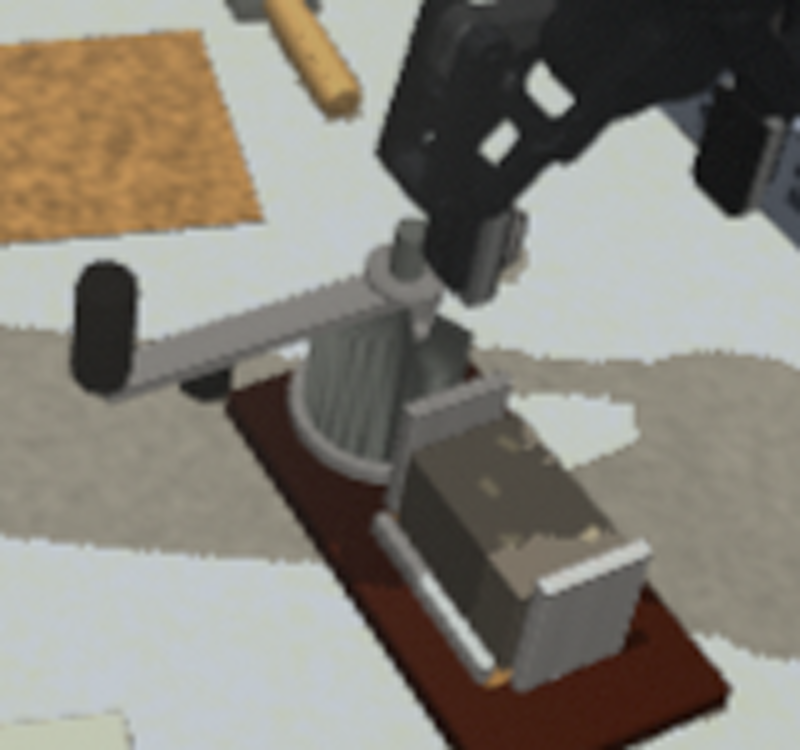

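View pics/scene4.png

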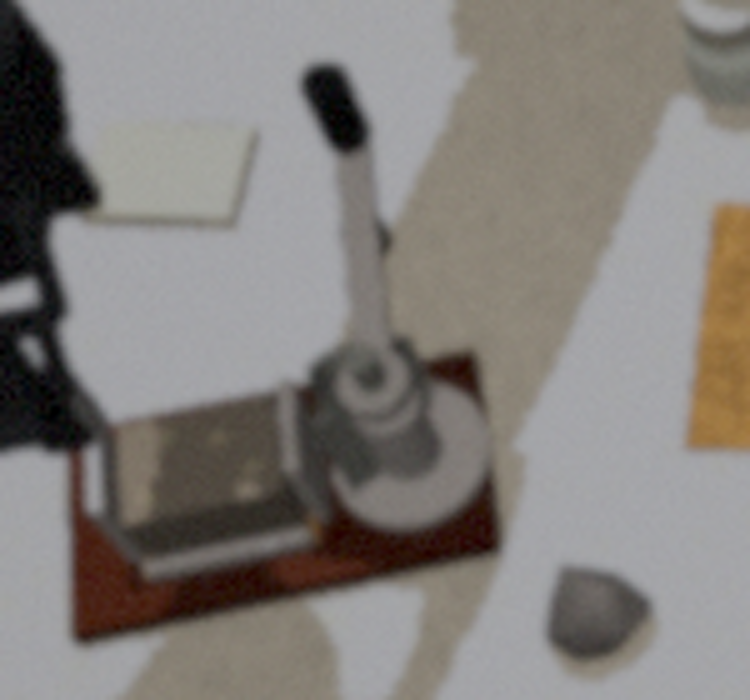

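The block is seated flush between the cheeks and curbs, and the lever is still open. Next I'll turn the tool round with fingers shut (negative turn, away from the joint 6 limit) and move beside the knob.

```bash
python3 -m inch '[[50,-10,0,0,-8,0,0],[0,-20,0,0,-16,0,0],[0,-30,0,0,-24,0,0],[0,-40,0,0,-32,0,0],[0,-40,0,0,-40,0,0]]'
python3 -m inch '[[0,0,0,0,-8,0,0],[0,0,0,0,-16,0,0],[0,0,0,0,-24,0,0],[0,0,0,0,-32,0,0],[0,0,0,0,-40,0,0]]'
python3 -m inch '[[0,0,0,0,-8,0,0],[0,0,0,0,-16,0,0],[0,0,0,0,-24,0,0],[0,0,0,0,-32,0,0],[0,0,0,0,-40,0,0]]'
python3 -m inch '[[0,0,0,0,-8,0,0],[0,0,0,0,-16,0,0],[0,0,0,0,-24,0,0],[0,0,0,0,-32,0,0],[0,0,0,0,-40,0,0]]'
python3 -c "
from h import *
import pickle
st();delta([.484,-.1,.2],-4)
d=grab('wrist');save('w12.png',d['image']);pickle.dump(d,open('w12.pkl','wb'))
d=grab('side');pickle.dump(d,open('side5.pkl','wb'));crop('side5.png',d,280,230,440,380,5)
d=grab('scene');pickle.dump(d,open('scene5.pkl','wb'));crop('scene5.png',d,80,170,230,310,5)"
```

```text
clock: 19.05
eef_pos: [0.5993, -0.2577, 0.2275]
tool_rot: [-1.699, 0.815, 1.668]
contact_force: [0.1, -0.3, -1.2]
width: 0.0122
clock: 19.55
eef_pos: [0.599, -0.2575, 0.2273]
tool_rot: [-2.137, 0.216, 2.105]
contact_force: [0.1, -0.3, -1.2]
width: 0.0001
clock: 20.05
eef_pos: [0.5987, -0.2574, 0.2271]
tool_rot: [1.944, 0.49, -1.921]
contact_force: [-0.2, -0.3, 0.3]
width: 0.0001
clock: 20.55
eef_pos: [0.5985, -0.2573, 0.2269]
tool_rot: [1.472, 1.003, -1.46]
contact_force: [-0.4, 0.1, 0.3]
width: -0.0003
t 20.55 p [ 0.5985 -0.2573  0.2269] yawY -20.591937011086728 q [-0.4726  0.3738  1.6016 -0.0006  1.1511 -0.1129] F [-0.4361  0.0836  0.3153] w -0.0003059206675094337
[[ 0.0132  0.936  -0.3517]
 [-0.0074 -0.3517 -0.9361]
 [-0.9999  0.015   0.0022]]
shift [  24.2 -162.9 -107. ] turn [-16.59   0.25  -0.83]
```

View pics/w12.png

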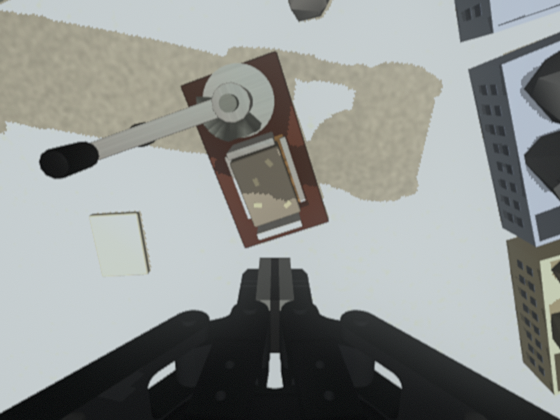

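View pics/scene5.png

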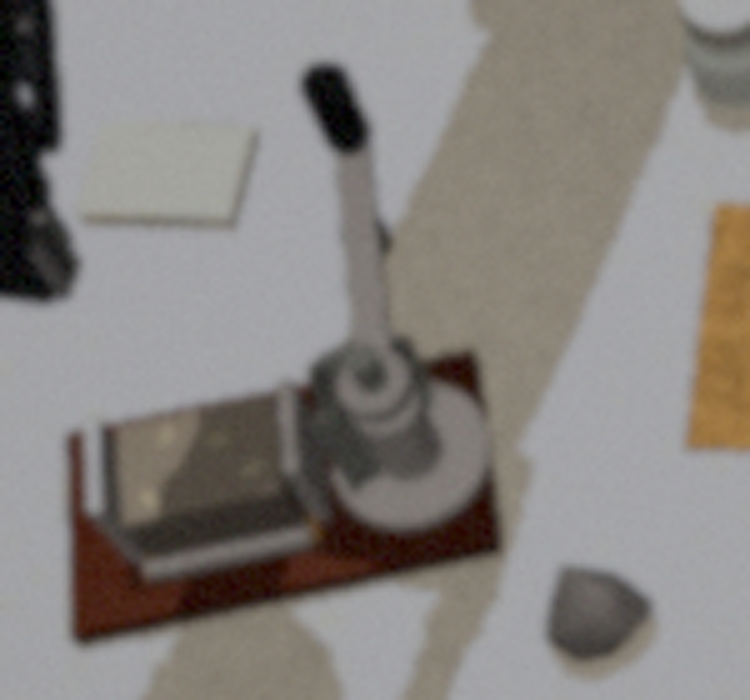

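View pics/side5.png

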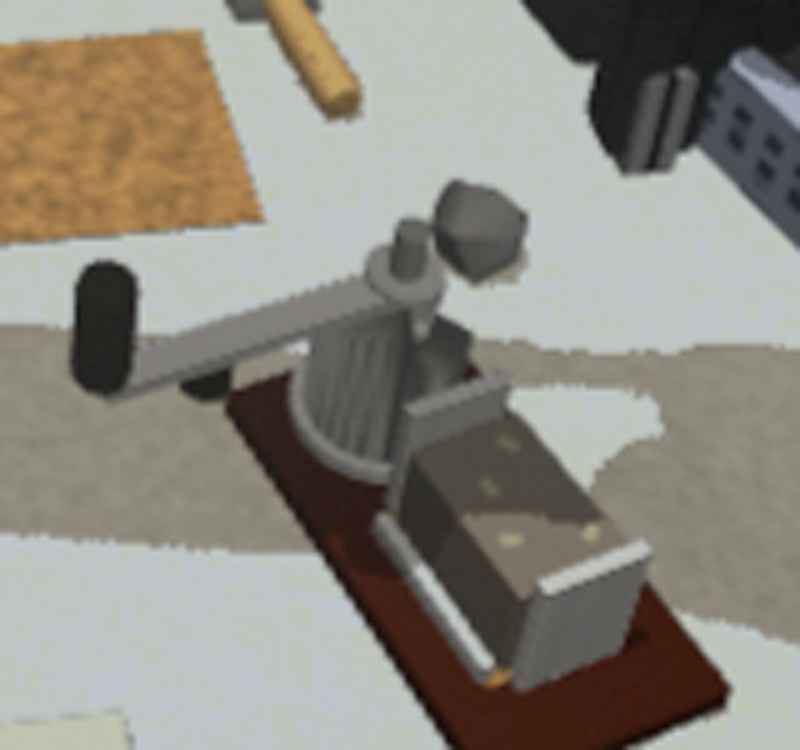

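The wrist view shows the block seated at about (265,188), the pivot at (231,101) and the knob top at (55,163). I'll measure these.

```bash
python3 - <<'E'
from m import *
d=stored("w12");crop("w12b.png",d,180,50,340,250,3)
print("knob top",onz(d,53,164,.127),"foot",onz(d,84,155,.083))
a=onz(stored("side5"),280+105/5,230+278/5,.127);print("side knob top",a)
s=stored("scene5");e=stored("side5")
print(tri(s,(80+325/5,170+75/5),e,(280+105/5,230+270/5)))
piv=np.array([.5965,-.1795])
for k in(onz(d,53,164,.127),onz(d,84,155,.083)): 
    v=k[:2]-piv;print(np.linalg.norm(v),np.degrees(np.arctan2(v[1],v[0])))
print("post", [onz(d,231,101,z) for z in(.1,.11,.12)])
E
```

```text
knob top [ 0.483  -0.1749  0.127 ] foot [ 0.4798 -0.1752  0.083 ]
side knob top [ 0.4796 -0.1767  0.127 ]
(array([ 0.4814, -0.172 ,  0.1258]), np.float64(0.0015775700712016877))
0.11362381405168921 177.67929650289878
0.11677182544146718 177.90633177226678
post [array([ 0.599 , -0.1786,  0.1   ]), array([ 0.6   , -0.1788,  0.11  ]), array([ 0.601, -0.179,  0.12 ])]
```

View pics/w12b.png

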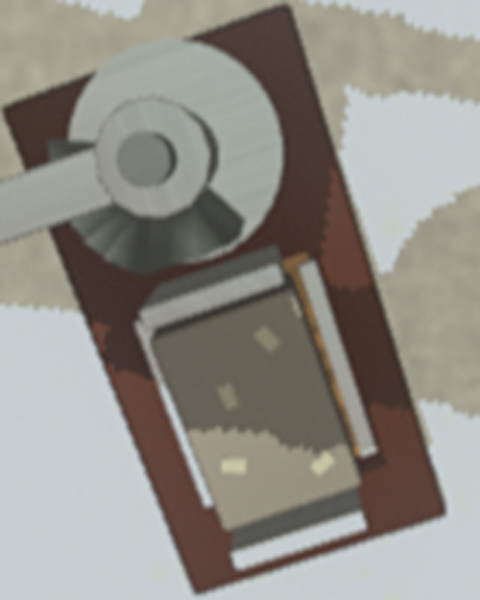

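```bash
python3 -c "
from h import *
delta([.483,-.132,.19],-2.5)"
python3 -m inch '[[0,7,-31,-15,-4,0,0],[0,14,-62,-32,-8,0,0],[0,21,-93,-50,-12,0,-0.5],[0,28,-124,-65,-16,0,-0.8],[0,33,-145,-74,-18,0,-0.8]]'
python3 -c "
from h import *
st();delta([.483,-.132,.19],-2.5)"
```

```text
shift [  34.4 -153.4  -75.4] turn [-18.58   0.26  -0.84]
clock: 21.2
eef_pos: [0.4882, -0.1345, 0.1907]
tool_rot: [1.245, 1.182, -1.252]
contact_force: [0.5, 0.5, -0.5]
width: 0.0
t 21.2 p [ 0.4882 -0.1345  0.1907] yawY -3.109041644664896 q [-0.3525  0.1541  1.9625 -0.0047  1.026  -0.2958] F [ 0.5288  0.4744 -0.4503] w 4.197626125252459e-05
[[-0.0023  0.9985 -0.0542]
 [-0.0034 -0.0542 -0.9985]
 [-1.     -0.0021  0.0036]]
shift [ 0.7 -5.4 -2.3] turn [-0.61  0.2   0.12]
```

```bash
python3 -m inch '[[0,15,-3,0,0,0,0],[0,35,-5,0,0,0,0],[0,55,-5,0,0,0,0],[0,68,-5,0,0,0,0],[0,70,-5,0,0,0,0]]'
python3 -c "
from h import *
st();d=grab('side');crop('side6.png',d,280,210,440,360,5)"
```

```text
clock: 21.7
eef_pos: [0.4817, -0.134, 0.1191]
tool_rot: [1.246, 1.185, -1.255]
contact_force: [1.1, -0.2, -0.6]
width: -0.0001
t 21.7 p [ 0.4817 -0.134   0.1191] yawY -3.198447089894605 q [-0.3561  0.2518  2.0178 -0.0052  0.8766 -0.2969] F [ 1.1351 -0.2447 -0.6232] w -0.00013860348762598657
[[-0.0057  0.9984 -0.0558]
 [-0.0022 -0.0558 -0.9984]
 [-1.     -0.0056  0.0025]]
```

View pics/side6.png

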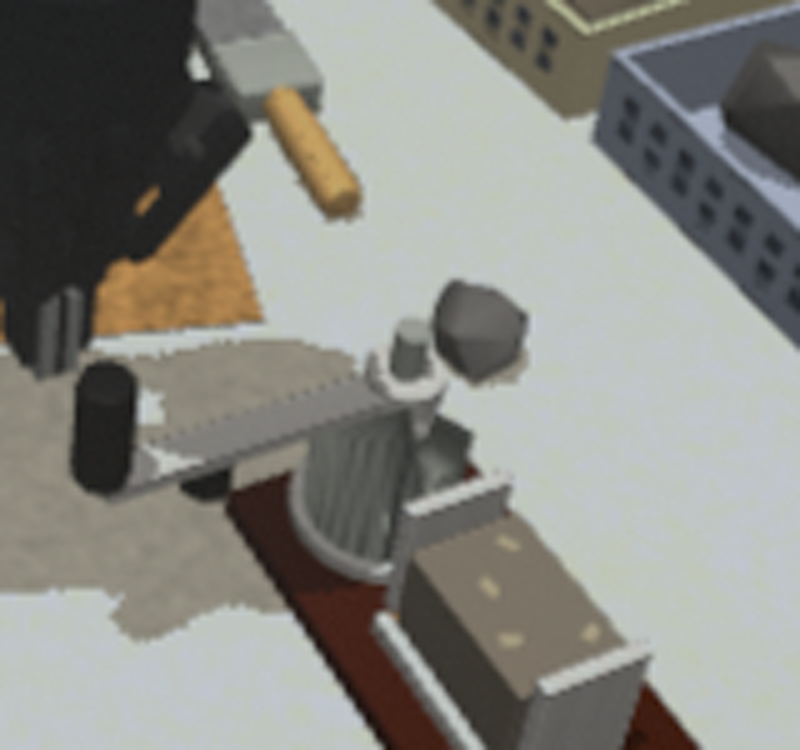

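```bash
cat >> h.py <<'E'
PIV=np.array([.597,-.1795])
def arc(phis,z=.120,off=.021,skew=0):
    T=tool()
    for ph in phis:
        a=np.radians(ph); t=np.array([-np.sin(a),np.cos(a)]); F=PIV+.115*np.array([np.cos(a),np.sin(a)])-t*off
        s=T[:3,:3].T@(np.array([*F,z])-T[:3,3])*1000; w=np.degrees(R.from_matrix(T[:3,:3].T@target(ph-180+skew)).as_rotvec())
        print(ph,"F",F,"shift",s.round(1),"turn",w.round(2))
E
python3 -c "
from h import *
e=stored('side5')
print((proj(e,[.4817,-.134,.097])-[280,210])*5,(proj(e,[.482,-.175,.127])-[280,210])*5)
arc([178,184,191,198,205,212])"
```

```text
[ 44.8937 352.5816] [109.3024 371.8309]
178 F [ 0.4828 -0.1545] shift [-0.2  1.6 20.2] turn [-1.18  0.16  0.25]
184 F [ 0.4808 -0.1666] shift [-0.2  0.2 32.3] turn [-7.18  0.15  0.25]
191 F [ 0.4801 -0.1808] shift [-0.1  0.3 46.6] turn [-14.18   0.13   0.26]
198 F [ 0.4811 -0.1951] shift [-0.1  2.1 60.8] turn [-21.18   0.12   0.27]
205 F [ 0.4839 -0.2091] shift [-0.1  5.7 74.6] turn [-28.18   0.1    0.28]
212 F [ 0.4883 -0.2226] shift [-0.  10.9 87.9] turn [-35.18   0.08   0.29]
```

```bash
python3 -m inch '[[0,-4,1,10,-1,0,0.2],[0,-8,1.6,20,-1,0,0.2],[0,-8,0.2,32,-7,0,0.2],[0,-8,0.3,46,-14,0,0.2],[0,-8,2,60,-21,0,0.2]]'
python3 -c "
from h import *
st();d=grab('side');crop('side7.png',d,280,210,440,360,5)
arc([198,205,212,219,226,233,240],.127)"
```

```text
clock: 22.25
eef_pos: [0.4805, -0.193, 0.1287]
tool_rot: [0.975, 1.345, -0.975]
contact_force: [-1.4, 8.6, 4.0]
width: -0.0001
t 22.25 p [ 0.4805 -0.193   0.1287] yawY 17.991458118400335 q [-0.4664  0.2661  1.9739  0.0008  0.9049 -0.7809] F [-1.4188  8.5694  3.9723] w -0.00014658798310909836
[[-0.0027  0.9511  0.3089]
 [ 0.002   0.3089 -0.9511]
 [-1.     -0.0019 -0.0027]]
198 F [ 0.4811 -0.1951] shift [ 2.  -0.1  0.5] turn [ 0.13 -0.11  0.07]
205 F [ 0.4839 -0.2091] shift [ 2.  -1.8 14.7] turn [-6.87 -0.11  0.07]
212 F [ 0.4883 -0.2226] shift [ 2.  -1.8 29. ] turn [-13.87  -0.12   0.06]
219 F [ 0.4944 -0.2356] shift [ 2.  -0.  43.2] turn [-20.87  -0.12   0.05]
226 F [ 0.502  -0.2476] shift [ 1.9  3.4 57. ] turn [-27.87  -0.13   0.05]
233 F [ 0.511  -0.2587] shift [ 1.9  8.5 70.3] turn [-34.87  -0.13   0.04]
240 F [ 0.5213 -0.2686] shift [ 1.9 15.2 82.9] turn [-41.87  -0.13   0.03]
```

View pics/side7.png

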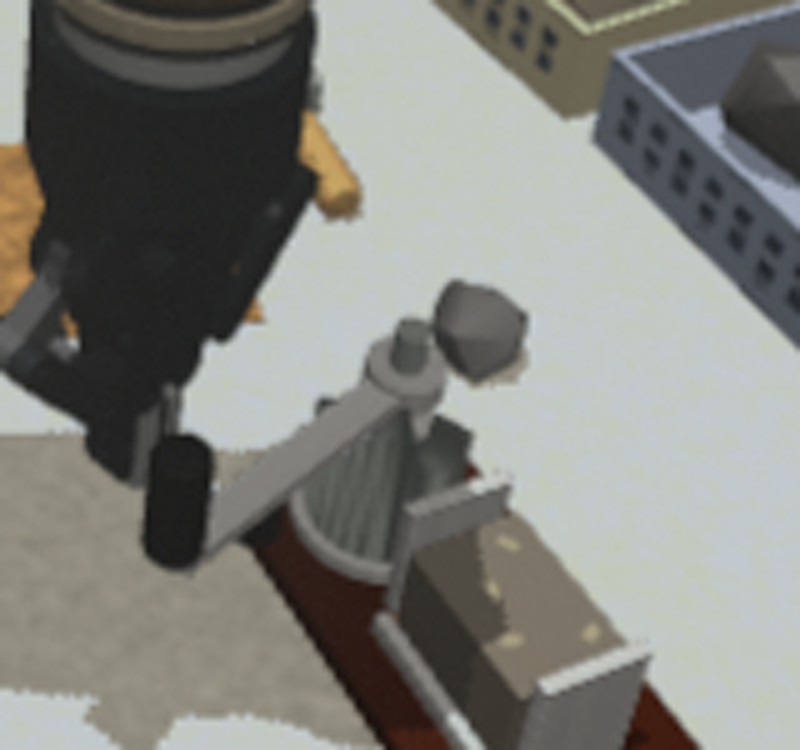

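The push is working: the knob is following at (175,500) in the crop. I'll continue along the arc.

```bash
python3 -m inch '[[0,1,-1.8,14.7,-6.9,0,0],[0,1,-1.8,29,-13.9,0,0],[0,1,0,43.2,-20.9,0,0],[0,1,3.4,57,-27.9,0,0],[0,1,8.5,70.3,-34.9,0,0]]'
python3 -c "
from h import *
st();d=grab('side');crop('side8.png',d,280,210,440,360,5)
arc([226,233,240,247,254,261,266,270],.127)"
```

```text
clock: 22.8
eef_pos: [0.506, -0.256, 0.1269]
tool_rot: [0.507, 1.529, -0.5]
contact_force: [-10.4, 8.2, 5.6]
width: 0.0001
t 22.8 p [ 0.506  -0.256   0.1269] yawY 53.22055309494317 q [-0.5455  0.36    1.8496  0.0008  0.9497 -1.4748] F [-10.4422   8.1617   5.6322] w 6.0496072681635035e-05
[[-0.0148  0.5987  0.8008]
 [ 0.0097  0.8009 -0.5987]
 [-0.9998 -0.0011 -0.0176]]
226 F [ 0.502  -0.2476] shift [  0.4   4.6 -10.6] turn [ 7.4  -0.82  0.09]
233 F [ 0.511  -0.2587] shift [0.2 1.  3.3] turn [ 0.4  -0.83  0.04]
240 F [ 0.5213 -0.2686] shift [ 0.  -0.8 17.4] turn [-6.6  -0.83 -0.01]
247 F [ 0.5327 -0.2772] shift [-0.2 -0.8 31.7] turn [-13.6   -0.83  -0.06]
254 F [ 0.5451 -0.2843] shift [-0.4  0.9 45.9] turn [-20.6   -0.83  -0.12]
261 F [ 0.5583 -0.2898] shift [-0.6  4.3 59.7] turn [-27.6   -0.82  -0.17]
266 F [ 0.568  -0.2928] shift [-0.7  7.7 69.3] turn [-32.6   -0.82  -0.2 ]
270 F [ 0.576  -0.2945] shift [-0.8 11.1 76.8] turn [-36.6   -0.81  -0.23]
```

View pics/side8.png

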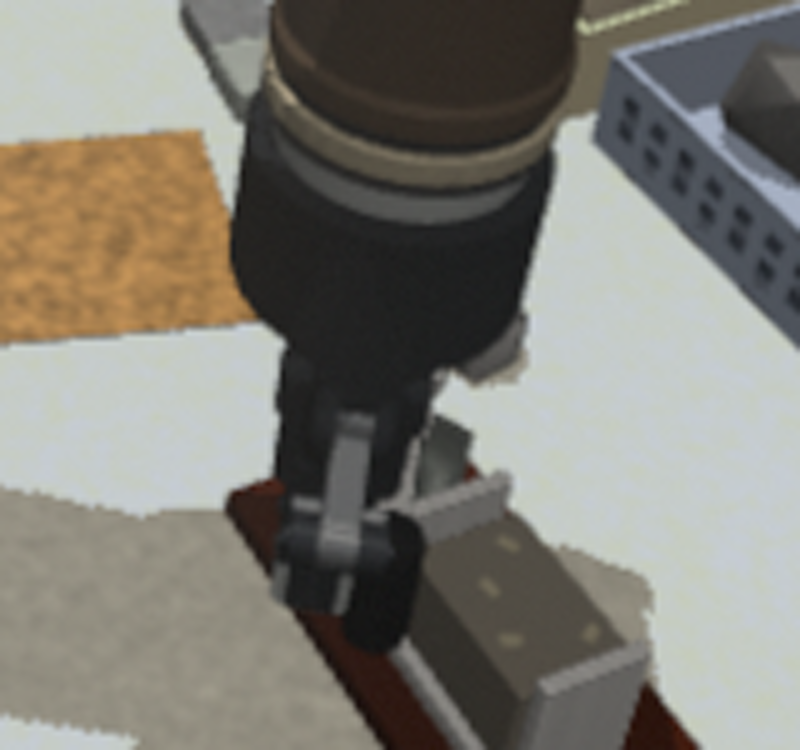

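```bash
python3 -m inch '[[0,0,0,10,-3,-0.8,0],[0,0,-0.8,18,-7,-0.8,0],[0,0,-0.8,32,-13.6,-0.8,0],[0,0,0.9,46,-20.6,-0.8,0]]'
python3 -c "
from h import *
st();d=grab('side');crop('side9.png',d,280,210,440,360,5)
d=grab('scene');crop('scene9.png',d,80,170,230,310,5)
arc([254,261,264,266,268],.127)"
```

```text
clock: 23.25
eef_pos: [0.5451, -0.285, 0.1272]
tool_rot: [0.218, 1.56, -0.215]
contact_force: [0.9, -0.2, 0.9]
width: 0.0002
t 23.25 p [ 0.5451 -0.285   0.1272] yawY 74.16943950554442 q [-0.5534  0.4317  1.7441  0.002   0.9667 -1.849 ] F [ 0.9181 -0.1742  0.8803] w 0.000185205163059289
[[ 0.0001  0.2728  0.9621]
 [ 0.0019  0.9621 -0.2728]
 [-1.      0.0018 -0.0004]]
254 F [ 0.5451 -0.2843] shift [ 1.1  1.3 -2.6] turn [-0.11  0.24 -0.04]
261 F [ 0.5583 -0.2898] shift [ 1.2 -0.4 11.5] turn [-7.11  0.24 -0.03]
264 F [ 0.5641 -0.2917] shift [ 1.2 -0.6 17.7] turn [-10.11   0.24  -0.02]
266 F [ 0.568  -0.2928] shift [ 1.2 -0.5 21.7] turn [-12.11   0.24  -0.02]
268 F [ 0.572  -0.2937] shift [ 1.2 -0.3 25.8] turn [-14.11   0.24  -0.01]
```

View pics/side9.png

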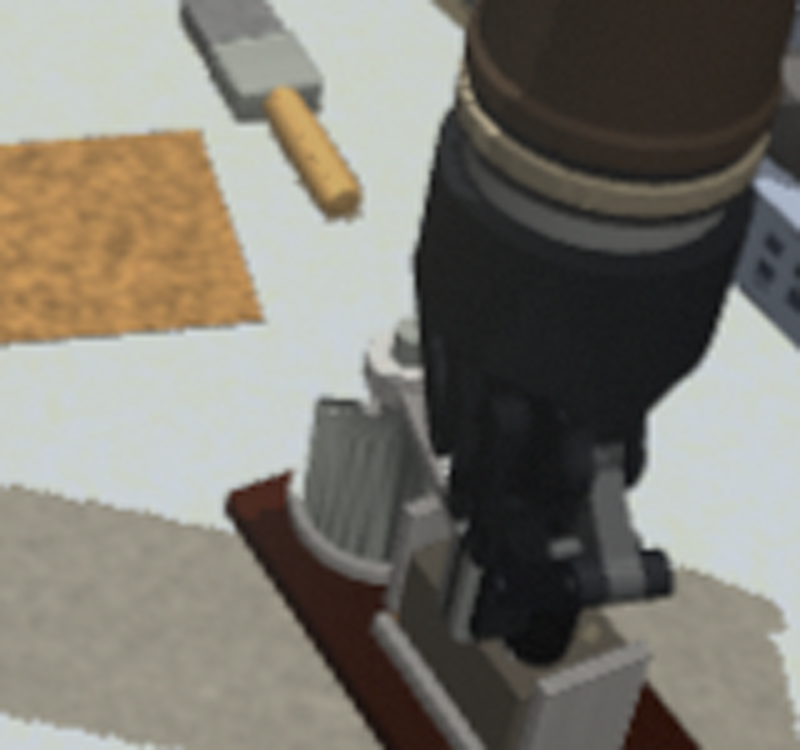

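View pics/scene9.png

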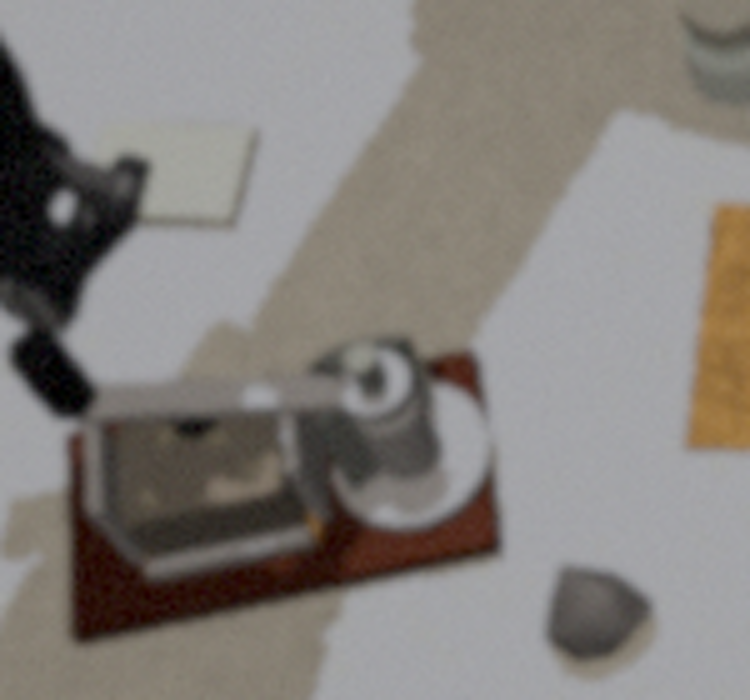

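The contact force has gone and the lever has run ahead, presumably into the notch. I'll back off, rise and look.

```bash
python3 -m inch '[[0,-10,0,-10,0,0,0],[0,-30,0,-25,0,0,0],[0,-60,0,-40,0,0,0],[0,-100,0,-60,0,0,0],[0,-120,0,-80,0,0,0]]'
python3 -m inch '[[0,0,0,-30,0,0,0],[0,0,0,-60,0,0,0],[0,0,0,-60,0,0,0],[0,0,0,-60,0,0,0]]'
python3 -c "
from h import *
import pickle
st()
for n in('scene','side','wrist'):
    d=grab(n);pickle.dump(d,open(n+'10.pkl','wb'))
    if n=='wrist': save('w13.png',d['image'])
    else:
        save(n+'10f.png',d['image']);crop(n+'10.png',d,*((80,190,230,310) if n=='scene' else (280,230,440,380)),5)"
```

```text
clock: 23.85
eef_pos: [0.4697, -0.2643, 0.2522]
tool_rot: [0.221, 1.55, -0.224]
contact_force: [0.3, -1.4, -0.2]
width: 0.0002
clock: 24.25
eef_pos: [0.4114, -0.2473, 0.2526]
tool_rot: [0.222, 1.548, -0.227]
contact_force: [-0.3, -0.4, 0.4]
width: 0.0002
t 24.25 p [ 0.4114 -0.2473  0.2526] yawY 73.6070140057681 q [-0.6334  0.0185  1.9727  0.0024  1.1392 -1.9191] F [-0.3364 -0.3618  0.4299] w 0.00019868061035200945
[[ 0.0103  0.2822  0.9593]
 [-0.0048  0.9593 -0.2822]
 [-0.9999 -0.0017  0.0112]]
```

View pics/side10.png

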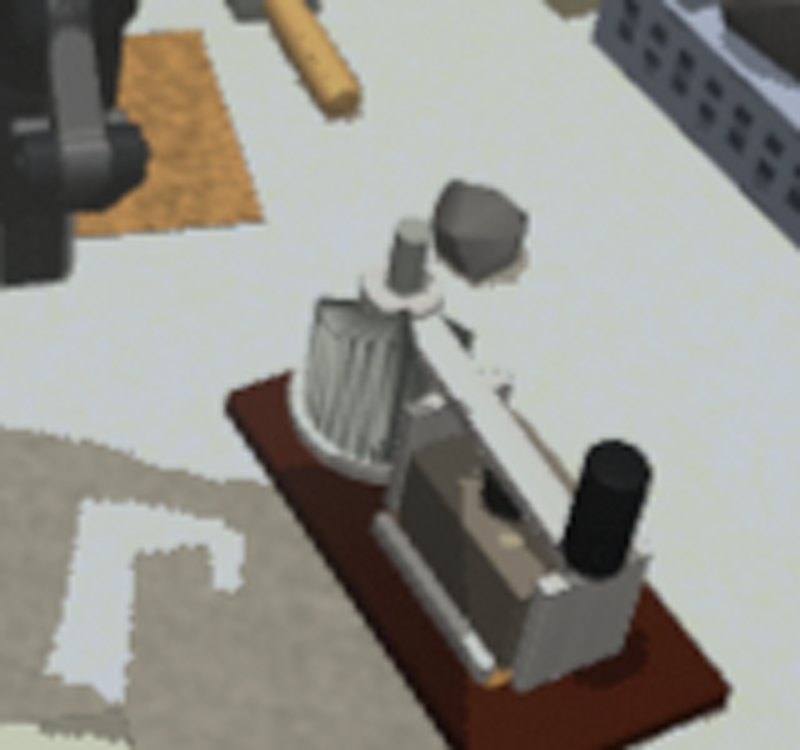

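View pics/scene10.png

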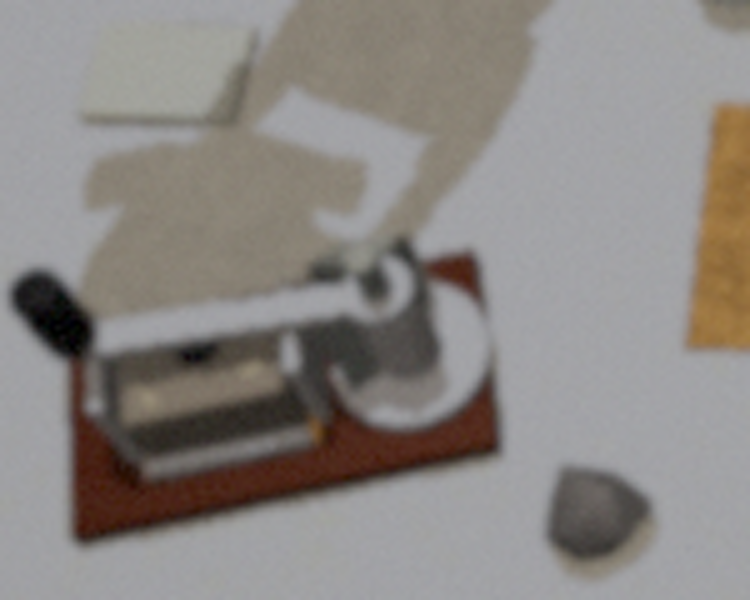

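View pics/w13.png

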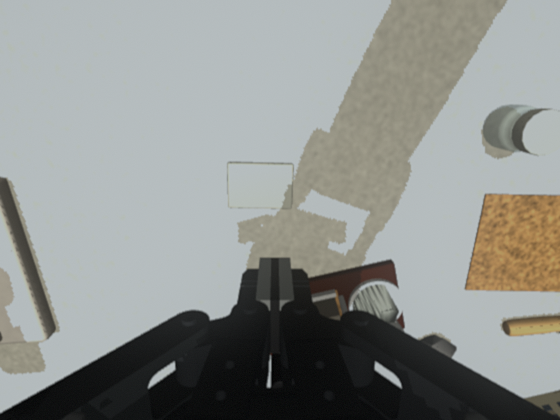

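View pics/scene10f.png

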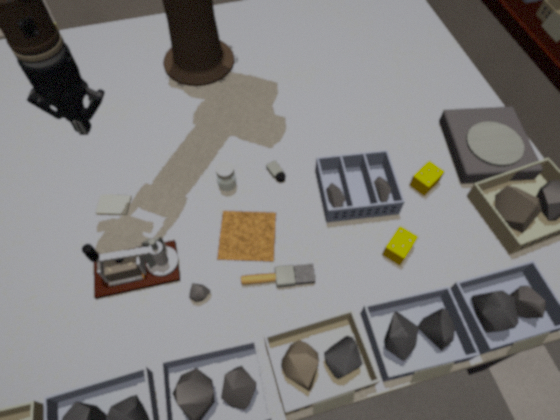

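```bash
python3 - <<'E'
from h import *
s=stored("scene10");e=stored("side10")
for n,a,b in(("top",(40,288),(618,462)),("foot",(75,348),(597,562))):
    p,err=tri(s,(80+a[0]/5,190+a[1]/5),e,(280+b[0]/5,230+b[1]/5));v=p[:2]-PIV
    ph=np.degrees(np.arctan2(v[1],v[0]))%360;print(n,p,err,"phi",ph,"lever",np.radians(ph-171.1))
for h in(.075,.083,.093):  # predicted foot/top pixels for home
    P=[PIV[0]+.115*np.cos(np.radians(268.5)),PIV[1]+.115*np.sin(np.radians(268.5))]
    print(h,[((proj(s,[*P,z])-[80,190])*5).round(),] if 0 else [((proj(s,[*P,z])-[80,190])*5).round().tolist()+((proj(e,[*P,z])-[280,230])*5).round().tolist() for z in(h,h+.044)])
E
```

```text
top [ 0.5863 -0.2912  0.1157] 0.004037465426547231 phi 264.5262813508345 lever 1.6305962174666375
foot [ 0.5885 -0.2939  0.0702] 0.0025453729795876863 phi 265.756859958974 lever 1.6520738658832814
0.075 [[67.0, 358.0, 612.0, 545.0], [24.0, 309.0, 642.0, 451.0]]
0.083 [[60.0, 350.0, 617.0, 529.0], [16.0, 299.0, 648.0, 433.0]]
0.093 [[50.0, 339.0, 624.0, 508.0], [5.0, 287.0, 655.0, 410.0]]
```

The knob has dropped about 9 mm and the angle comes out at about 1.64. I'll confirm with a wrist view from above before handing in.

```bash
python3 -m inch '[[0,-5,9,47,0,0,0],[0,-10,18,94,0,0,0],[0,-10,27,140,0,0,0],[0,-10,38,190,0,0,0],[0,-10,47,225,0,0,0]]'
python3 -m inch '[[0,0,0,8,0,0,0],[0,0,0,8,0,0,0],[0,0,0,8,0,0,0]]'
python3 -c "
from h import *
import pickle
st();d=grab('wrist');pickle.dump(d,open('w14.pkl','wb'));save('w14.png',d['image'])"
```

```text
clock: 24.9
eef_pos: [0.6453, -0.2659, 0.2638]
tool_rot: [0.22, 1.548, -0.225]
contact_force: [-0.2, -0.0, 0.8]
width: -0.0004
clock: 25.2
eef_pos: [0.652, -0.268, 0.2628]
tool_rot: [0.221, 1.551, -0.225]
contact_force: [-0.1, -0.0, 0.2]
width: -0.0001
t 25.2 p [ 0.652  -0.268   0.2628] yawY 73.7079134216231 q [-0.4517  0.4483  1.4226  0.0001  1.2619 -1.7382] F [-0.0757 -0.0388  0.1769] w -5.690182316025114e-05
[[ 0.008   0.2805  0.9598]
 [-0.0038  0.9598 -0.2805]
 [-1.     -0.0014  0.0087]]
```

View pics/w14.png

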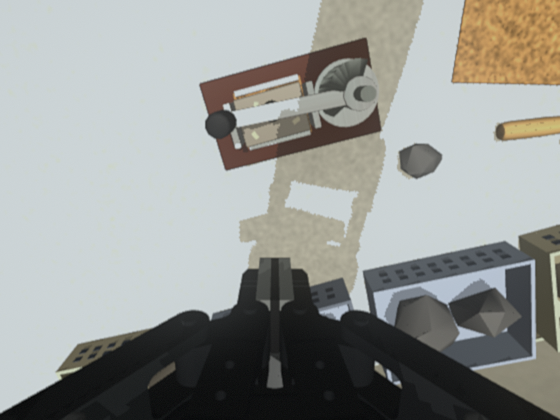

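```bash
python3 -c "
from h import *
crop('w14c.png',stored('w14'),190,30,390,180,4)"
```

```text
(no output)
```

View pics/w14c.png

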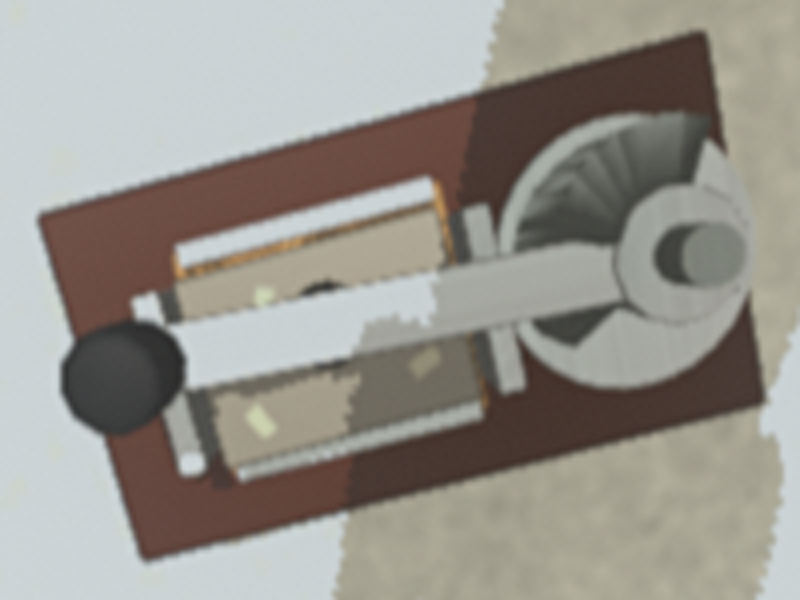

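```bash
python3 - <<'E'
from m import *
d=stored("w14");f=lambda x,y,z:q(d,x,y,z,190,30,4)[:2]
an=lambda a,b:np.degrees(np.arctan2(*(b-a)[::-1]))%360
L=[((600,242),(190,322)),((600,310),(190,388))]
for a,b in L: print("bar",an(f(*a,.075),f(*b,.075)))
print("curb far",an(f(430,183,.02),f(180,246,.02)),"curb near",an(f(480,415,.02),f(240,478,.02)))
print("base",an(f(705,33,.012),f(40,217,.012)),an(f(762,402,.012),f(147,558,.012)))
print("block edge",an(f(435,208,.052),f(178,280,.052)),an(f(478,403,.052),f(222,466,.052)))
print("knob top",f(120,378,.119),"foot approx",f(175,350,.075))
for z in(.067,.075,.083): print("barwidth",z,np.linalg.norm(f(400,281,z)-f(411.5,348,z)))
E
```

```text
bar 264.3133828686959
bar 264.2031031320686
curb far 267.0572067728694 curb near 268.32317641929035
base 268.10170676321184 268.0274128907201
block edge 268.5727537076493 267.4031681257656
knob top [ 0.5861 -0.2911] foot approx [ 0.5854 -0.2855]
barwidth 0.067 0.01419745930186526
barwidth 0.075 0.013837365977270435
barwidth 0.083 0.013477272652675502
```

The wrist view puts the lever at about 1.63 rad, which is inside the band but short of the nominal 1.70. There's plenty of time, so I'll nudge it gently to the bottom of the notch.

```bash
python3 -c "
from h import *
delta([.54,-.29,.24],86)"
python3 -m inch '[[0,3,-11,-22,-3,0,0],[0,8,-22,-45,-6,0,0],[0,14,-33,-65,-9,0,0],[0,20,-45,-85,-12,0,0],[0,22,-52,-101,-12.3,0.5,0]]'
python3 -m inch '[[0,0,0,0,0,0,0],[0,0,0,0,0,0,0]]'
python3 -c "
from h import *
st();delta([.535,-.292,.124],86)"
```

```text
shift [  22.4  -52.3 -101.2] turn [-12.32   0.52   0.14]
clock: 25.75
eef_pos: [0.5368, -0.2898, 0.2401]
tool_rot: [0.054, 1.572, -0.057]
contact_force: [-0.1, -0.7, 0.0]
width: -0.0002
clock: 25.95
eef_pos: [0.5358, -0.2899, 0.2407]
tool_rot: [0.055, 1.571, -0.059]
contact_force: [1.8, -0.4, -0.7]
width: -0.0001
t 25.95 p [ 0.5358 -0.2899  0.2407] yawY 85.84246838372854 q [-0.5662  0.2901  1.6838 -0.0027  1.1678 -2.0634] F [ 1.7783 -0.3505 -0.6885] w -7.733190049113902e-05
[[-0.0014  0.0725  0.9974]
 [-0.0021  0.9974 -0.0725]
 [-1.     -0.0022 -0.0013]]
shift [116.7  -1.9  -0.5] turn [-0.16 -0.07  0.12]
```

```bash
python3 -m inch '[[0,30,-1,0,0,0,0],[0,60,-2,0,0,0,0],[0,90,-2,0,0,0,0],[0,112,-2,0,0,0,0],[0,115,-2,0,0,0,0]]'
python3 -c "
from h import *
st();arc([262,264,266,268,269],.124)"
```

```text
clock: 26.45
eef_pos: [0.534, -0.2906, 0.1226]
tool_rot: [0.058, 1.576, -0.056]
contact_force: [-0.8, -0.3, -1.3]
width: 0.0
t 26.45 p [ 0.534  -0.2906  0.1226] yawY 85.85531881604554 q [-0.5689  0.4287  1.76   -0.0028  0.9588 -2.0657] F [-0.7504 -0.3153 -1.2576] w 1.591696788914593e-05
[[-0.0062  0.0723  0.9974]
 [ 0.0013  0.9974 -0.0723]
 [-1.      0.0008 -0.0062]]
262 F [ 0.5602 -0.2905] shift [-1.6  2.  26.1] turn [ 3.86 -0.36 -0.03]
264 F [ 0.5641 -0.2917] shift [-1.6  1.1 30. ] turn [ 1.86 -0.36 -0.04]
266 F [ 0.568  -0.2928] shift [-1.7  0.3 34. ] turn [-0.14 -0.36 -0.05]
268 F [ 0.572  -0.2937] shift [-1.7 -0.3 38.1] turn [-2.14 -0.36 -0.05]
269 F [ 0.574  -0.2941] shift [-1.7 -0.6 40.1] turn [-3.14 -0.36 -0.06]
```

```bash
python3 -m inch '[[0,-1,0,10,0,-0.3,0],[0,-1.5,0,20,0,-0.3,0],[0,-1.5,0,26,0,-0.3,0],[0,-1.5,0,30,0,-0.3,0],[0,-1.5,0,33,0,-0.3,0]]'
python3 -c "
from h import *
st();arc([266,268,269],.124)"
```

```text
clock: 26.95
eef_pos: [0.5678, -0.2933, 0.1249]
tool_rot: [0.056, 1.57, -0.057]
contact_force: [-1.5, -0.0, 1.1]
width: -0.0002
t 26.95 p [ 0.5678 -0.2933  0.1249] yawY 85.88514071882365 q [-0.5449  0.4746  1.6851 -0.0002  0.9819 -2.0438] F [-1.4768 -0.0371  1.0799] w -0.00017024042995226704
[[-0.0001  0.0718  0.9974]
 [-0.0001  0.9974 -0.0718]
 [-1.     -0.0001 -0.0001]]
266 F [ 0.568  -0.2928] shift [0.9 0.6 0.2] turn [-0.11 -0.01  0.01]
268 F [ 0.572  -0.2937] shift [ 0.9 -0.   4.2] turn [-2.11 -0.01  0.01]
269 F [ 0.574  -0.2941] shift [ 0.9 -0.3  6.2] turn [-3.11 -0.01  0.01]
```

```bash
python3 -m inch '[[0,0,0,2,0,0,0],[0,0,0,4,-1,0,0],[0,0,0,5,-2,0,0],[0,0,0,5,-2,0,0]]'
python3 -c "
from h import *
st()"
python3 -m inch '[[0,0,0,-15,0,0,0],[0,0,0,-35,0,0,0],[0,-20,0,-45,0,0,0],[0,-60,0,-50,0,0,0],[0,-100,0,-50,0,0,0]]'
python3 -c "
from h import *
delta([.645,-.266,.255],73.7)"
```

```text
clock: 27.35
eef_pos: [0.5726, -0.294, 0.1249]
tool_rot: [0.028, 1.571, -0.029]
contact_force: [-1.5, -1.7, 0.4]
width: -0.0003
t 27.35 p [ 0.5726 -0.294   0.1249] yawY 87.91374507741934 q [-0.5417  0.4824  1.6733 -0.0008  0.986  -2.0757] F [-1.4626 -1.7136  0.4417] w -0.00026874693231492014
[[-0.0004  0.0364  0.9993]
 [-0.0005  0.9993 -0.0364]
 [-1.     -0.0005 -0.0004]]
clock: 27.85
eef_pos: [0.5215, -0.2913, 0.2247]
tool_rot: [0.031, 1.573, -0.028]
contact_force: [1.1, -0.2, 0.2]
width: 0.0002
shift [-30.5  30.  122.4] turn [14.17 -0.14 -0.08]
```

```bash
python3 -m inch '[[0,-20,3,10,3,0,0],[0,-30,10,40,6,0,0],[0,-30,18,75,9,0,0],[0,-30,25,105,12,0,0],[0,-30,30,122,14,0,0]]'
python3 -m inch '[[0,0,0,0,0,0,0],[0,0,0,0,0,0,0]]'
python3 -c "
from h import *
import pickle
st();d=grab('wrist');pickle.dump(d,open('w15.pkl','wb'));crop('w15c.png',d,190,30,390,180,4)
d=grab('side');pickle.dump(d,open('side11.pkl','wb'));save('side11f.png',d['image']);crop('side11.png',d,280,230,440,380,5)"
```

```text
clock: 28.35
eef_pos: [0.6472, -0.265, 0.2549]
tool_rot: [0.223, 1.559, -0.22]
contact_force: [0.1, 0.2, -0.1]
width: -0.0
clock: 28.55
eef_pos: [0.6472, -0.2645, 0.2545]
tool_rot: [0.223, 1.559, -0.218]
contact_force: [0.2, 0.8, -0.6]
width: -0.0002
t 28.55 p [ 0.6472 -0.2645  0.2545] yawY 73.89886791742137 q [-0.4514  0.4488  1.4389  0.0028  1.2546 -1.742 ] F [ 0.2371  0.7636 -0.5982] w -0.00023201012694258779
[[ 0.0006  0.2773  0.9608]
 [ 0.0027  0.9608 -0.2773]
 [-1.      0.0027 -0.0002]]
```

View pics/w15c.png

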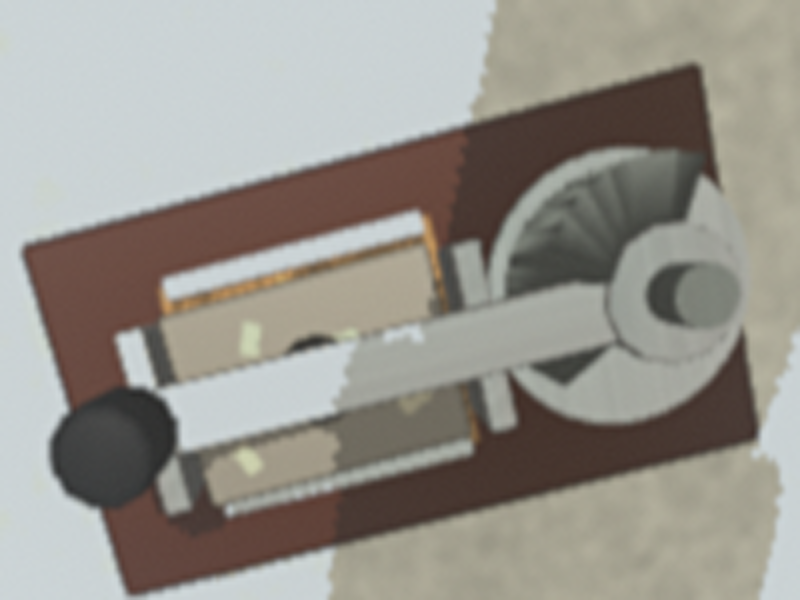

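View pics/side11f.png

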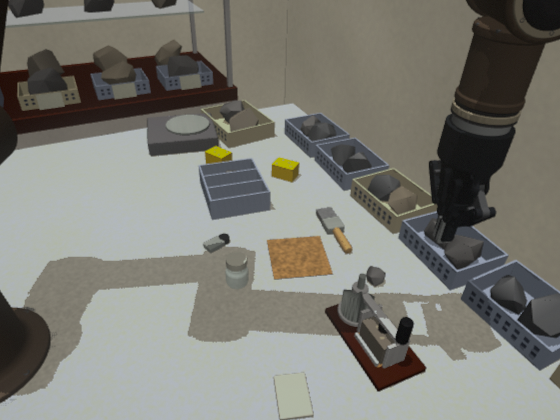

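```bash
python3 - <<'E'
from m import *
d=stored("w15");f=lambda x,y,z:q(d,x,y,z,190,30,4)[:2]
an=lambda a,b:np.degrees(np.arctan2(*(b-a)[::-1]))%360
for a,b in [((595,283),(190,382)),((595,352),(190,449))]: print("bar",an(f(*a,.075),f(*b,.075)))
print("base",an(f(698,65,.012),f(25,246,.012)),an(f(756,437,.012),f(132,595,.012)))
job_done()
E
```

```text
bar 267.2249764727394
bar 267.139112407958
base 268.0048623976853 268.2313473436185
the job is handed in; nothing more can be done
```

I took the block out of the basket's middle lane by its ends and set it down on the cork pad. I then regripped it by its long sides and lowered it into the mount. After letting go, I pushed the lever over the hump with shut fingers and handed the job in at about 28.6 s. `job_done()` gives no verdict, so the results below are only my own measurements.

- **Block:** In the pictures it sits flat and square between the cheeks. It touched down with the TCP at z = 0.0475 m, against 0.0474 m expected. I saw no movement when the lever closed.
- **Lever:** After the hump it came to rest at about 1.63 rad, so I nudged it lightly towards the bottom of the notch. The last wrist view puts it at about 1.68 rad (nominal 1.70). Before the nudge, the two fixed cameras showed the knob 5 to 10 mm lower than when open (8 mm expected); I did not measure its height again afterwards. That spread reaches just under the 5.5 mm needed.
- **Surroundings:** In the pictures the bystanders had not visibly moved. I last saw both stones in the basket just before the nudge. The arm was clear of everything at hand-in.
- **Disagreement:** The camera and arm-position estimates of where the block sat in the grip differed by about 1 mm, well within the mount's clearance.

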